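# Mount the sample carrier on the dovetail rail and clamp it

## Robot

A 7-joint arm with a two-finger parallel gripper is mounted at the origin on a cart in front of the work surface, level with it; the furniture and walls round the work are solid. World frame = base frame: x ahead of the robot, y to its left, z up, the work surface at z = 0. Lengths are in m, angles in rad, forces in N, time in s.
With the tool pointing down it reaches from about 0.4 to 0.85 m from the base axis. Payload 4.5 kg.
Tool frame: the origin (TCP) lies midway between the tips of the shut fingers; the grasp point (between the pads) lies 19 mm behind it; z points along the fingers, x is the direction in which the jaws open and shut, and the axes are right-handed (so a half turn about z gives the same grasp; the last joint's range is limited). The gripper opens to 88 mm and grips with 3 to 60 N. Pads are 18 mm wide; open, the fingers measure 123 mm over their backs; the gripper's body (75 mm by 187 mm) begins 45 mm behind the grasp point.
Start: joints at [1.167, 0.689, -0.195, 1.565, 0.157, 0.902, -0.215], TCP at [0.265, -0.566, 0.239] pointing down, gripper open.
Joint ranges: [-3.01, 3.01], [-0.46, 2.08], [-1.47, 1.51], [0.13, 2.56], [-1, 4.14], [0.04, 2.09], [-2.66, 2.66]. Speed limits (rad/s): [2.57, 2.57, 3.14, 3.14, 3.14, 3.14, 3.14].

## Interface

Orientations are given as a unit quaternion [x, y, z, w].
In Python, from plant import r gives the robot as it stands. The module is installed in compiled form; this text tells all that it offers.
- The arm moves only by the tool play_rows, never from a script. Its argument "increments" is a list of rows, each a list of 7 numbers: the opening, from 0 (shut) to 1 (fully open), then the shift along the tool's x, y, z in mm, then the turn, a rotation vector about the tool's x, y, z in rad. In form: [[hand, dx, dy, dz, wx, wy, wz], ...]. A call has exactly 8 rows; each row shifts and turns the pose as measured when the row begins, along the tool's axes as they then stand; what a row does not reach is not made up. A row lasts 1/8 s, in which the tool goes at most 62.5 mm and 10.7 degrees, less where a joint would pass 70% of its speed; a pose out of reach is approached as far as the arm can. A call is refused whole if a number of a shift passes 62.5 or a number of a turn 0.188, either way. A call with a gripper value outside its range is refused whole. The fingers move at their own pace and stop on an object; "grip_force" is the grip in N (left out, the last holds). Time passes only in rows, so rows that do not move let the fingers close, or fill a call up. It gives the time, the measured TCP pose, the force and the opening at its end, in the units of the state.
- r.get_state(): the state, without advancing time (a new reading comes with each control period).
- r.snapshot(name): name is "scene" or "top"; returns the picture (400x640x3 uint8, red, green, blue); there is no depth.
- r.get_calibration(name): a dict with "fx", "fy", "cx", "cy" (pixels), "dist" ([k1, k2, p1, p2, k3] as OpenCV has them; the pictures are not rectified), "R" (3x3) and "t" (3): a world point X has camera coordinates R X + t. Camera axes: x right, y down, z forward; pixel columns grow to the right and rows downward; lengths in m; the calibration is good to about 2 mm. A picture is of the moment at which its call begins. get_calibration takes no time and is no camera call.
- r.finish_job(): hands the job in, once; it reports no verdict.
The state is a dict: "clock": time; "q": joint angles; "qd": joint speeds; "joint_torque": joint torques, N m; "tool_pos": TCP position; "eef_rot": TCP orientation; "contact_force": force on the tool from outside, world axes, zero at the start; "moment": the same for the moment, N m; "opening": opening from 0.0 (shut) to 1.0 (fully open).
Only numpy, scipy, OpenCV 4.12 (cv2) and the standard library are available. Lean on these libraries where they do the work, as an engineer would, in place of code of your own. Each camera call takes 0.05 s, during which the arm holds its last target.

## Task

Take the loose sample carrier, slide it onto the dovetail rail from the rail's open end, and push it gently all the way home until it has pressed in the sprung button of the end stop. Then, leaving it there, tighten the clamp knob on its side clockwise until it is properly snug, not forced to the end of its travel, and let go. Do not disturb the glassware and bottles around.

Things in the scene. Friction and masses are not known exactly. Their poses are not given: they have to be found in the camera images.
- carrier: Loose grey sample carrier, 0.45-0.7 kg, standing on the worktop. Origin: centre of its underside; z up; slides along its own +x. Plate 56 (x) by 70 (y) mm at height 15-25 mm; two skirts below it form an undercut groove along x, feet at height 0. A lug on the -y side (30 mm wide, top at 25 mm) carries the clamp knob, axis at x 0, y -70 mm. Plate's front face at x +28 mm
- carrier_block (a point): Centre of the top of the carrier's holder block, 78 mm above the carrier's origin; axes as the carrier. Block 30 (x) by 24 (y) mm, height 25-78 mm, round aperture on its x faces: grip it across y. On the rail the plate's underside rests on the rail's top (carrier origin 19 mm above the worktop); groove play about 1.2 mm to either side, 2 mm upwards
- rail: Fixed aluminium dovetail rail on a flange 160 x 74 x 10 mm. Origin: centre of its underside. It runs along its own x, -80 to +80 mm; flat top at height 34 mm, 43 mm wide, narrowing to 32 mm at 12 mm lower (undercut). A dark stop block (16 mm along x, 56 wide, 24 above the rail's top) sits across it near the far end; its face towards the entry is at x +38 to +56 mm, set anew each time, not measured
- rail_entry (a point): Middle of the rail's top edge at the open entry end (rail x -80 mm), 34 mm above the worktop; axes as the rail: +x points along the rail towards the stop. The first 11 mm of the rail taper by about 2 mm on each side and on top
- bumper (a joint): Sprung steel button, 11 mm across, on the stop's face towards the entry, 9 mm above the rail's top, met by the carrier plate's front face. Free (0) it stands out 9 mm; pressed in fully (0.006 m) it is rigid and stands out 3 mm. Spring 150 N/m, about 1 N fully in, less than the carrier's drag on the rail: the carrier stays where it is pushed
- knob (a joint): Turn of the clamp knob, rad: 0 fully loose, grows clockwise seen from above, end of travel 2.2; starts at 0 to 0.3. Stays where left (friction 0.20 N m). The clamp shoe meets the rail between about 0.05 and 0.75, as the carrier lies in its play; once all play is taken up (about 0.75) the clamping force rises by about 28 N a rad and the turning moment by 0.09 N m a rad
- knob_grip (a point): Middle of the knob's upright bar handle, 36 mm long (the point's x), 10 mm thick (its y), 20 mm high; this point lies 26 mm above the lug's top, i.e. 51 mm above the carrier's origin. The point turns with the knob; at knob 0 its x lies along the carrier's x
- jaw (a joint): Compression of the spring washer behind the steel clamp shoe in the carrier's -y skirt, m: 0 while loose, then it shows the clamping force, about 8 N a mm (8 N, snug, at 1 mm; 34 N, forced, at 4 mm). The knob drives the shoe 3.5 mm a rad. If the carrier is held sideways while turning, part of this is lost again when its play closes on letting go
- jar_white: Sample jar with white lid, 58 mm across, 62 high, origin under its centre; leave alone
- standard_bottle: Small white plastic bottle with red screw cap, 48 mm across, 110 high, origin under its centre; leave alone
- beaker_100: Small beaker, 57 mm across, 70 high, origin under its centre; leave alone

How it is judged:
On the way, in this order (a step that is already met when the one before it is completed fails the run):
1. the carrier is threaded on the rail (x of carrier in the frame of rail above -0.07 m and y of carrier in the frame of rail between -0.003 and 0.003 m and z of carrier in the frame of rail between 0.0165 and 0.0225 m and angle between the x axis of carrier and the x axis of rail, either way round below 0.08 rad), for 0.1 s.
2. the carrier is home: the stop's button is pressed in (value of joint bumper above 0.0045 m), for 0.2 s.
At the end, for the whole second after the job is handed in: The carrier sits on the dovetail rail, at rest, with the stop's button pressed in by at least 4 of its 6 mm, and the clamp shoe bears on the rail with more than 7 N (value of joint bumper above 0.004 m and contact force between jaw and rail above 7 N and y of carrier in the frame of rail between -0.004 and 0.004 m and z of carrier in the frame of rail between 0.0165 and 0.0225 m and angle between the x axis of carrier and the x axis of rail, either way round below 0.08 rad and linear speed of carrier below 0.01 m/s); the robot touches nothing.
It fails at once if the carrier is rammed against the stop (over 25 N on its button) (contact force between carrier and bumper above 25 N).
It fails at once if the clamp is forced to the end of its travel (over 36 N at the shoe) (contact force between jaw and rail above 36 N).
It fails at once if a bystander is disturbed (moved more than 20 mm) (distance of any of jar_white, standard_bottle, beaker_100 from where it was at the start of the episode above 0.02 m).
It also fails if it takes over 61 s, if anything falls off the work surface, if the arm or the gripper's body presses on something with over 40 N, if the wrist force passes 120 N, or if a joint passes its speed limit or range.

## Working session

There is one attempt and no reset: what is moved stays moved. The work goes in short steps, Python scripts to look and compute and a tool call to move; the robot and the scene stay as the last step left them, time stands still between calls to the robot, and variables do not carry over. Pictures are saved under pics/ and viewed, and the job is handed in when it is done.

Besides the shell and the picture viewer there is one more tool, called after "Emit:" as name([rows], argument=value, ...), one row to a line, values as JSON. play_rows: Moves the arm, as the interface text tells. Its arguments: {"type":"object","properties":{"increments":{"type":"array"},"grip_force":{"type":"number"}},"required":["increments"]}

```bash
mkdir -p pics; python3 - <<'E'
from plant import r
import cv2
for n in("scene","top"):
    im=r.snapshot(n); cv2.imwrite(f"pics/{n}0.png",im[:,:,::-1])
    c=r.get_calibration(n); print(n,{k:(v if not hasattr(v,'round') else v.round(4)) for k,v in c.items()})
s=r.get_state(); print(s)
E
```

```text
scene {'fx': 389.4398131968249, 'fy': 389.4398131968249, 'cx': 325.3492969851213, 'cy': 199.01620385904332, 'dist': array([-0.0129,  0.    ,  0.    ,  0.    ,  0.    ]), 'R': array([[-0.6826, -0.7308,  0.0077],
       [-0.5679,  0.5238, -0.6349],
       [ 0.4599, -0.4377, -0.7726]]), 't': array([0.3963, 0.3586, 1.0056])}
top {'fx': 504.25424352521026, 'fy': 504.25424352521026, 'cx': 314.8367514396979, 'cy': 189.33239517970816, 'dist': array([-0.1516,  0.    ,  0.    ,  0.    ,  0.    ]), 'R': array([[-0.0056, -0.9999,  0.0104],
       [-0.9975,  0.0048, -0.0698],
       [ 0.0698, -0.0108, -0.9975]]), 't': array([0.0435, 0.5403, 1.4493])}
{'clock': 0.1, 'q': array([ 1.16680014,  0.68986105, -0.19452587,  1.56621431,  0.15730742,
        0.90250466, -0.21508367]), 'qd': array([ 0.00099998, -0.00291734, -0.0007755 , -0.00112143,  0.0009047 ,
        0.00033332, -0.0006052 ]), 'joint_torque': array([-2.67197916e-03, -5.28492987e+01, -1.27159372e+00, -1.53834933e+01,
       -5.26230270e-02,  1.94629363e-03,  2.89759794e-05]), 'tool_pos': array([ 0.26469264, -0.56557223,  0.23802162]), 'eef_rot': array([ 8.43810666e-01, -5.36640404e-01, -7.04104368e-04, -3.75275901e-04]), 'contact_force': array([-0.51820957, -0.74265485, -0.27461299]), 'moment': array([-0.01497263,  0.0603339 , -0.00919356]), 'opening': 1.0005216259099303}
```

View pics/scene0.png

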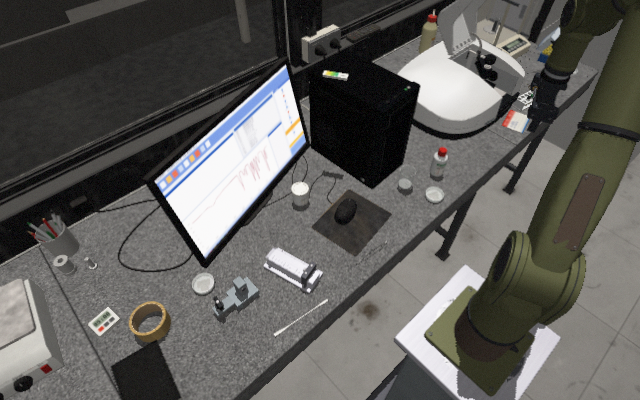

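View pics/top0.png

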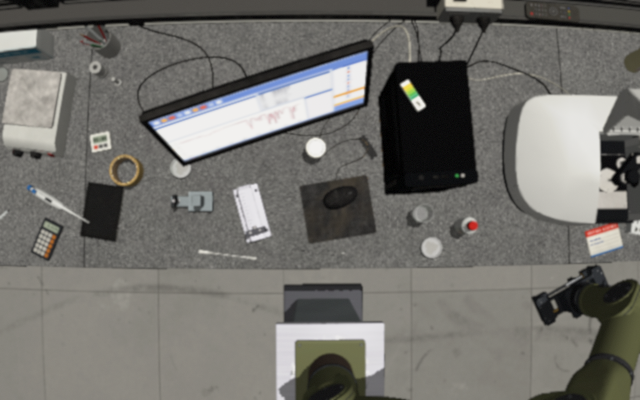

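```bash
cat > h.py <<'E'
import numpy as np,cv2
from plant import r
def cal(n):
    c=r.get_calibration(n); K=np.array([[c['fx'],0,c['cx']],[0,c['fy'],c['cy']],[0,0,1.]])
    return K,np.array(c['dist']),np.array(c['R']),np.array(c['t'])
def ray(n,uv,z):
    K,d,R,t=cal(n); p=cv2.undistortPoints(np.array([[uv]],float),K,d)[0,0]
    o=-R.T@t; v=R.T@np.array([p[0],p[1],1]); return o+v*(z-o[2])/v[2]
def proj(n,X):
    K,d,R,t=cal(n); return cv2.projectPoints(np.array(X,float).reshape(-1,3),cv2.Rodrigues(R)[0],t,K,d)[0][:,0]
def crop(src,out,x0,y0,w,h,s):
    im=cv2.imread(src)[y0:y0+h,x0:x0+w]; im=cv2.resize(im,None,fx=s,fy=s,interpolation=cv2.INTER_CUBIC)
    for i in range(0,w,10): cv2.line(im,(i*s,0),(i*s,6 if i%50 else 14),(0,255,255),1); cv2.putText(im,str(x0+i),(i*s,22),0,.35,(0,255,255),1) if i%20==0 else 0
    for i in range(0,h,10): cv2.line(im,(0,i*s),(6,i*s),(0,255,255),1); cv2.putText(im,str(y0+i),(8,i*s+4),0,.35,(0,255,255),1)
    cv2.imwrite(out,im)
E
python3 - <<'E'
from h import *
crop("pics/top0.png","pics/t1.png",160,170,125,85,6)
crop("pics/scene0.png","pics/s1.png",200,230,130,95,6)
E
```

```text
(no output)
```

View pics/t1.png

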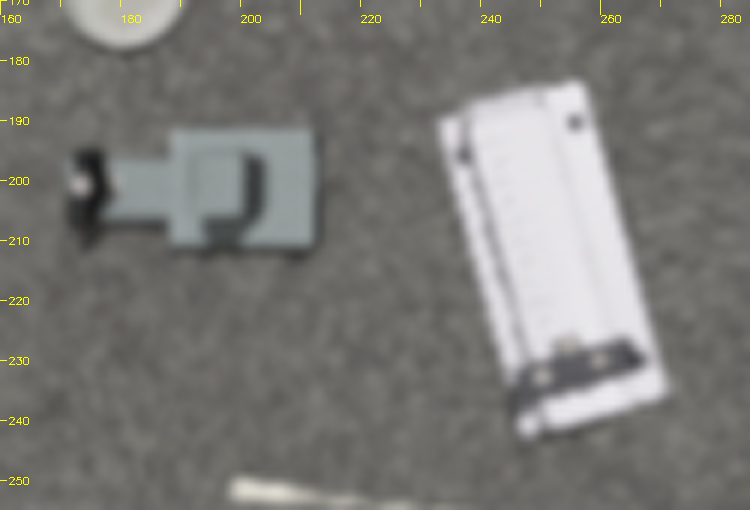

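View pics/s1.png

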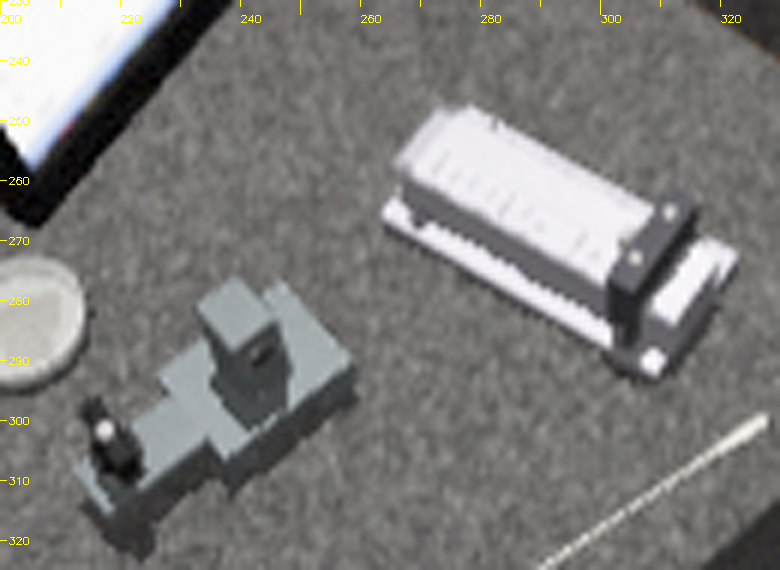

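```bash
cat > fit.py <<'E'
from h import *
from scipy.optimize import least_squares
def T(p,P,z0=0):
    P=np.array(P,float); c,s=np.cos(p[2]),np.sin(p[2])
    return np.c_[p[0]+c*P[:,0]-s*P[:,1],p[1]+s*P[:,0]+c*P[:,1],P[:,2]+z0]
def fit(p0,obs,extra=0,show=True):
    # obs: list (cam,uv,localpoint)
    def res(p):
        o=[]
        for n in("top","scene"):
            q=[(u,l) for m,u,l in obs if m==n]
            if q: o.append((proj(n,T(p,[l for _,l in q]))-np.array([u for u,_ in q])).ravel())
        return np.concatenate(o)
    s=least_squares(res,p0,loss='soft_l1',x_scale=[.01,.01,.1])
    if show: print(s.x.round(4),np.degrees(s.x[2]).round(2)); print(res(s.x).reshape(-1,2).round(1).tolist())
    return s.x
E
cat > f1.py <<'E'
from fit import *
mm=.001
F=lambda x,y,z:(x*mm,y*mm,z*mm)
rail=[("top",(233.5,190),F(-80,-37,10)),("top",(271,235.3),F(80,37,10)),("top",(247.5,242.5),F(80,-37,10)),
("scene",(264.2,265.2),F(-80,-37,10)),("scene",(309.2,292.5),F(80,-37,10)),("scene",(322.8,273),F(80,37,10))]
c0=ray("top",(252,213),.02); print("rail0",c0)
pr=fit([c0[0],c0[1],np.pi+.25],rail)
car=[("top",(188.4,191.3),F(28,-35,25)),("top",(212.7,191.3),F(28,35,25)),("top",(212.5,211.3),F(28,35,25)),("top",(188.2,211.2),F(28,-35,25))]
car=[("top",(188.4,191.3),F(-28,-35,25)),("top",(212.7,191.3),F(-28,35,25)),("top",(212.5,211.3),F(28,35,25)),("top",(188.2,211.2),F(28,-35,25)),
("scene",(239.5,276.2),F(-15,12,78)),("scene",(232.8,280.8),F(-15,-12,78)),("scene",(239.2,287.5),F(15,-12,78)),("scene",(245.8,283.3),F(15,12,78)),("scene",(247.2,276.7),F(-28,35,25)),("scene",(259.2,289.5),F(28,35,25)),("scene",(226.7,293),F(-28,-35,25))]
c1=ray("top",(200,201),.025)
pc=fit([c1[0],c1[1],np.pi],car)
print("block",T(pc,[F(0,0,78)]),"knob",T(pc,[F(0,-70,51)]),"entry",T(pr,[F(-80,0,34)]))
import sys
ims={n:cv2.resize(cv2.imread(f"pics/{n}0.png"),None,fx=6,fy=6,interpolation=cv2.INTER_CUBIC) for n in("top","scene")}
def box(n,p,x0,x1,y0,y1,z,col):
    P=T(p,[F(x0,y0,z),F(x1,y0,z),F(x1,y1,z),F(x0,y1,z)]); q=((proj(n,P)+.5)*6-.5).round().astype(int)
    cv2.polylines(ims[n],[q],True,col,1)
for n in ims:
    box(n,pr,-80,80,-37,37,10,(0,255,0)); box(n,pr,-80,80,-21.5,21.5,34,(0,0,255))
    box(n,pr,47,63,-28,28,58,(255,0,0))
    box(n,pc,-28,28,-35,35,25,(0,255,0)); box(n,pc,-15,15,-12,12,78,(0,0,255)); box(n,pc,-18,18,-75,-65,61,(255,0,255));box(n,pc,-15,15,-85,-35,25,(255,0,0))
cv2.imwrite("pics/ft.png",ims["top"][170*6:255*6,160*6:285*6]); cv2.imwrite("pics/fs.png",ims["scene"][235*6:325*6,200*6:330*6])
E
python3 f1.py
```

```text
rail0 [0.472469   0.22346264 0.02      ]
[0.4741 0.2243 3.3965] 194.61
[[-0.3, -0.6], [0.3, 0.5], [-0.7, -0.2], [-0.6, -0.1], [0.4, 0.2], [1.2, -0.5]]
[0.5078 0.3745 3.1516] 180.57
[[-0.0, 0.2], [-0.6, -0.1], [-0.4, -0.9], [0.2, -0.5], [0.6, -0.7], [-0.2, 0.4], [0.1, 1.3], [1.1, -0.3], [-0.0, -0.1], [0.3, 0.5], [-0.5, -0.5]]
block [[0.50780803 0.37454643 0.078     ]] knob [[0.50711079 0.44454296 0.051     ]] entry [[0.55153201 0.2444387  0.034     ]]
```

View pics/ft.png

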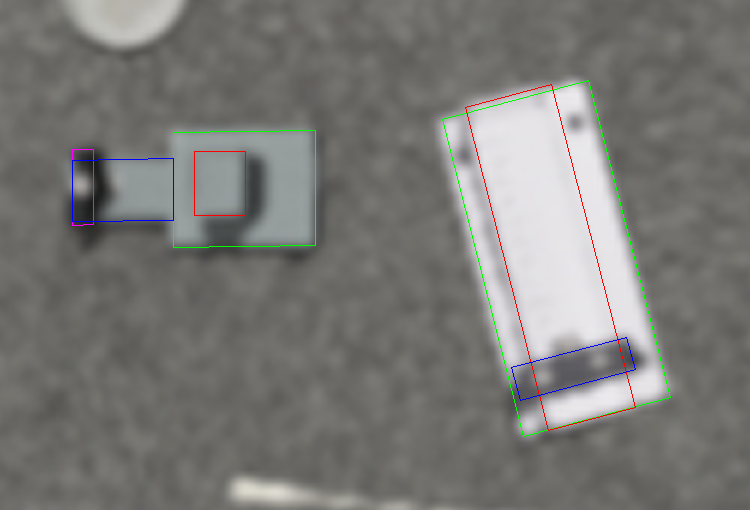

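View pics/fs.png

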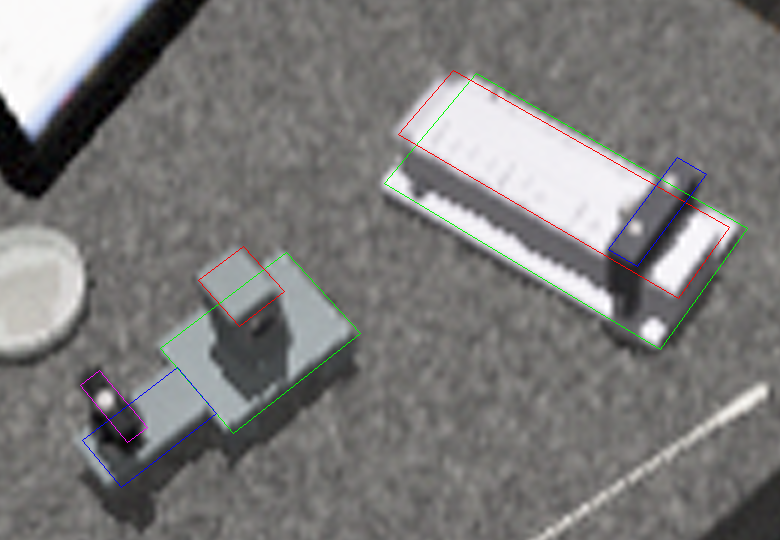

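```bash
python3 - <<'E'
from fit import *
def tri(a,b):
    A=[]
    for n,uv in(("top",a),("scene",b)):
        K,d,R,t=cal(n);p=cv2.undistortPoints(np.array([[uv]],float),K,d)[0,0]
        A.append((-R.T@t,R.T@np.array([p[0],p[1],1])))
    M=np.c_[A[0][1],-A[1][1]]; s=np.linalg.lstsq(M,A[1][0]-A[0][0],rcond=None)[0]
    X=A[0][0]+A[0][1]*s[0];Y=A[1][0]+A[1][1]*s[1]; print(X.round(3),np.linalg.norm(X-Y).round(4))
tri((185,164),(207,262)) # monitor lower-left
tri((142,121),(148,182)) # monitor upper-left?
tri((372,98),(311,152)) # monitor lower right
tri((371,42),(287,60))
tri((477,186),(374,184)) # tower front corner bottom
tri((404,64),(310,70));tri((466,62),(418,85))
tri((388,192),(311,140))
for n,a in(("jar",(315,148)),("bottle",(470,226)),("beak",(420,214))): print(n,ray("top",a,.06))
E
python3 -c "
from h import *
crop('pics/top0.png','pics/t2.png',120,30,260,200,3)"
```

```text
[0.609 0.405 0.089] 0.0019
[0.672 0.434 0.379] 0.0032
[ 0.817 -0.133 -0.   ] 0.0108
[ 0.852 -0.086  0.378] 0.007
[ 0.567 -0.525 -0.229] 0.1832
[ 0.819 -0.171  0.321] 0.0126
[ 0.836 -0.333  0.293] 0.2564
[ 0.514 -0.13   0.295] 0.184
jar [0.65567516 0.03995553 0.06      ]
bottle [ 0.43006564 -0.40344306  0.06      ]
beak [ 0.46584697 -0.2577919   0.06      ]
```

View pics/t2.png

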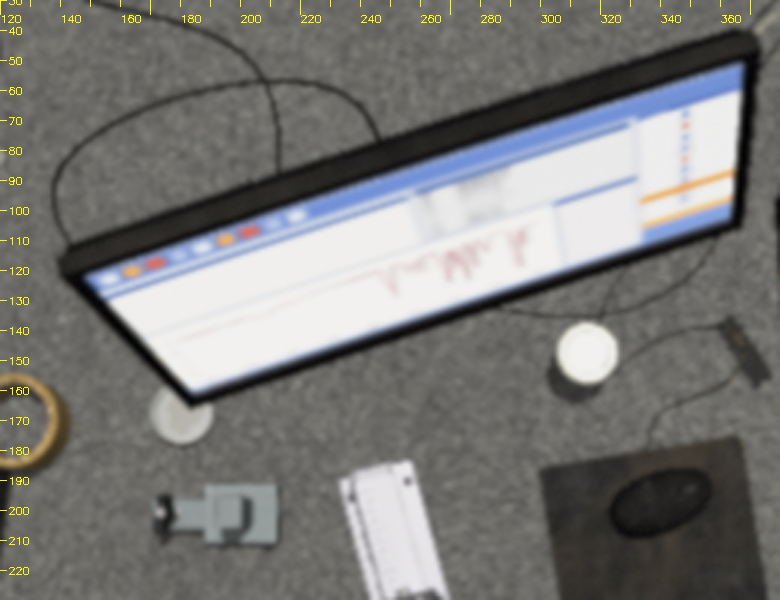

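```bash
cat > plan.py <<'E'
from h import *
from scipy.spatial.transform import Rotation as Ro
def down(yaw): # tool x at yaw, z down
    c,s=np.cos(yaw),np.sin(yaw); return Ro.from_matrix(np.array([[c,s,0],[s,-c,0],[0,0,-1.]]))
def rows(wps,n,hand,p=None,R=None,zdir=0):
    """wps list of (pos,yaw) ; n list rows each; first row from the state"""
    if p is None:
        s=r.get_state(); p=s['tool_pos']; R=Ro.from_quat(s['eef_rot'])
    out=[]
    for (q,yaw),k in zip(wps,n):
        q=np.array(q,float); R1=down(yaw); rv=(R.inv()*R1).as_rotvec()
        if zdir and np.sign(rv[2])!=zdir and abs(rv[2])>2: rv=rv-2*np.pi*rv/np.linalg.norm(rv)
        p0,R0=p,R
        for i in range(1,k+1):
            pn=p0+(q-p0)*i/k; Rn=R0*Ro.from_rotvec(rv*i/k)
            d=R.inv().apply(pn-p)*1000; w=(R.inv()*Rn).as_rotvec()
            out.append([hand]+d.round(1).tolist()+w.round(3).tolist()); p,R=pn,Rn
    for i in range(0,len(out),8): print(str(out[i:i+8]).replace(' ',''),len(out[i:i+8]))
def st():
    s=r.get_state(); R=Ro.from_quat(s['eef_rot']).as_matrix()
    print('t',round(s['clock'],2),'p',s['tool_pos'].round(4),'yaw',np.degrees(np.arctan2(R[1,0],R[0,0])).round(2),'tilt',R[:2,2].round(4),'F',s['contact_force'].round(1),'M',s['moment'].round(2),'op',round(s['opening'],3),'q',s['q'].round(2))
E
python3 - <<'E'
from plan import *
st()
for z in(.3,0): print(ray("top",(388,192),z),ray("top",(384,190),z))
D=np.pi/180
rows([((.42,-.06,.26),10*D),((.508,.3745,.2),90.57*D)],[9,7+1],.6)
E
```

```text
t 0.1 p [ 0.2647 -0.5656  0.238 ] yaw -64.91 tilt [-0.0008  0.0014] F [-0.5 -0.7 -0.3] M [-0.01  0.06 -0.01] op 1.001 q [ 1.17  0.69 -0.19  1.57  0.16  0.9  -0.22]
[ 0.51372226 -0.12913242  0.3       ] [ 0.51850439 -0.11968452  0.3       ]
[ 0.53288986 -0.17618794  0.        ] [ 0.53888469 -0.16434413  0.        ]
[[0.6,-43.6,-39.4,-2.4,-0.0,0.0,-0.145],[0.6,-37.4,-45.3,-2.4,-0.0,0.0,-0.145],[0.6,-30.4,-50.3,-2.4,-0.0,0.0,-0.145],[0.6,-22.8,-54.1,-2.4,-0.0,0.0,-0.145],[0.6,-14.8,-56.9,-2.4,-0.0,0.0,-0.145],[0.6,-6.4,-58.4,-2.4,-0.0,0.0,-0.145],[0.6,2.2,-58.7,-2.4,-0.0,0.0,-0.145],[0.6,10.6,-57.8,-2.4,-0.0,0.0,-0.145]] 8
[[0.6,18.9,-55.6,-2.4,-0.0,0.0,-0.145],[0.6,20.3,-51.6,7.5,0.0,0.0,-0.176],[0.6,29.0,-47.2,7.5,0.0,0.0,-0.176],[0.6,36.8,-41.4,7.5,0.0,0.0,-0.176],[0.6,43.5,-34.4,7.5,0.0,0.0,-0.176],[0.6,48.8,-26.2,7.5,0.0,0.0,-0.176],[0.6,52.6,-17.3,7.5,0.0,0.0,-0.176],[0.6,54.9,-7.8,7.5,0.0,0.0,-0.176]] 8
[[0.6,55.4,1.9,7.5,0.0,0.0,-0.176]] 1
```

```bash
python3 - <<'E'
from plan import *
D=np.pi/180
rows([((.40,-.06,.37),-40*D),((.50,.35,.2),90.57*D)],[10,14],.6)
E
```

```text
[[0.6,-40.1,-33.7,-13.1,-0.0,0.0,-0.043],[0.6,-38.6,-35.4,-13.1,-0.0,0.0,-0.043],[0.6,-37.0,-37.0,-13.2,-0.0,0.0,-0.043],[0.6,-35.3,-38.6,-13.2,-0.0,0.0,-0.043],[0.6,-33.6,-40.1,-13.2,-0.0,0.0,-0.043],[0.6,-31.9,-41.5,-13.2,-0.0,0.0,-0.043],[0.6,-30.0,-42.9,-13.2,-0.0,0.0,-0.043],[0.6,-28.1,-44.1,-13.2,-0.0,0.0,-0.043]] 8
[[0.6,-26.2,-45.3,-13.2,-0.0,0.0,-0.043],[0.6,-24.2,-46.4,-13.2,-0.0,0.0,-0.043],[0.6,-13.4,-27.0,12.1,0.0,0.0,-0.163],[0.6,-8.8,-28.8,12.1,0.0,0.0,-0.163],[0.6,-4.0,-29.9,12.1,0.0,0.0,-0.163],[0.6,0.9,-30.1,12.1,0.0,0.0,-0.163],[0.6,5.8,-29.6,12.1,0.0,0.0,-0.163],[0.6,10.5,-28.3,12.1,0.0,0.0,-0.163]] 8
[[0.6,14.9,-26.2,12.1,0.0,0.0,-0.163],[0.6,19.0,-23.4,12.1,0.0,0.0,-0.163],[0.6,22.5,-20.0,12.1,0.0,0.0,-0.163],[0.6,25.5,-16.1,12.1,0.0,0.0,-0.163],[0.6,27.7,-11.8,12.1,0.0,0.0,-0.163],[0.6,29.3,-7.1,12.1,0.0,0.0,-0.163],[0.6,30.1,-2.3,12.1,0.0,0.0,-0.163],[0.6,30.0,2.6,12.1,0.0,0.0,-0.163]] 8
```

Emit:
play_rows([
  [0.6,-40,-34,-15,0,0,-0.043],
  [0.6,-39,-35,-15,0,0,-0.043],
  [0.6,-37,-37,-15,0,0,-0.043],
  [0.6,-35,-39,-15,0,0,-0.043],
  [0.6,-34,-40,-15,0,0,-0.043],
  [0.6,-32,-41,-15,0,0,-0.043],
  [0.6,-30,-43,-15,0,0,-0.043],
  [0.6,-28,-44,-15,0,0,-0.043],
])

```text
clock: 1.1
tool_pos: [0.3723, -0.1515, 0.3584]
eef_rot: [0.924, -0.383, -0.003, -0.001]
contact_force: [-0.1, 0.1, 0.5]
opening: 0.602
```

```bash
python3 - <<'E'
from plan import *
D=np.pi/180
st()
rows([((.40,-.06,.37),-40*D),((.50,.35,.2),90.57*D)],[2,14],.6)
E
```

```text
t 1.1 p [ 0.3723 -0.1515  0.3584] yaw -45.01 tilt [-0.0049  0.0041] F [-0.1  0.1  0.5] M [-0.07 -0.06  0.03] op 0.602 q [ 0.58  0.25 -0.4   1.99  0.11  0.94 -0.66]
[[0.6,-22.6,-42.1,-5.7,0.0,0.003,-0.044],[0.6,-20.7,-43.1,-5.8,0.0,0.003,-0.044],[0.6,-13.4,-27.0,12.1,-0.0,0.0,-0.163],[0.6,-8.8,-28.8,12.1,-0.0,0.0,-0.163],[0.6,-4.0,-29.9,12.1,-0.0,0.0,-0.163],[0.6,0.9,-30.1,12.1,-0.0,0.0,-0.163],[0.6,5.8,-29.6,12.1,-0.0,0.0,-0.163],[0.6,10.5,-28.3,12.1,-0.0,0.0,-0.163]] 8
[[0.6,14.9,-26.2,12.1,-0.0,0.0,-0.163],[0.6,19.0,-23.4,12.1,-0.0,0.0,-0.163],[0.6,22.5,-20.0,12.1,-0.0,0.0,-0.163],[0.6,25.5,-16.1,12.1,-0.0,0.0,-0.163],[0.6,27.7,-11.8,12.1,-0.0,0.0,-0.163],[0.6,29.3,-7.1,12.1,-0.0,0.0,-0.163],[0.6,30.1,-2.3,12.1,-0.0,0.0,-0.163],[0.6,30.0,2.6,12.1,-0.0,0.0,-0.163]] 8
```

Tracking is good.

Emit:
play_rows([
  [0.6,-23,-42,-6,0,0.003,-0.044],
  [0.6,-21,-43,-6,0,0.003,-0.044],
  [0.6,-13,-27,12,0,0,-0.163],
  [0.6,-9,-29,12,0,0,-0.163],
  [0.6,-4,-30,12,0,0,-0.163],
  [0.6,1,-30,12,0,0,-0.163],
  [0.6,6,-30,12,0,0,-0.163],
  [0.6,10,-28,12,0,0,-0.163],
])

```text
clock: 2.1
tool_pos: [0.4403, 0.1274, 0.2979]
eef_rot: [0.987, 0.159, 0.002, 0.001]
contact_force: [0.2, -0.8, 0.1]
opening: 0.6
```

```bash
python3 - <<'E'
from plan import *
D=np.pi/180
st()
rows([((.508,.3745,.16),90.57*D)],[8],.6)
E
```

```text
t 2.1 p [0.4403 0.1274 0.2979] yaw 18.26 tilt [ 0.0034 -0.0017] F [ 0.2 -0.8  0.1] M [-0.03 -0.11  0.03] op 0.6 q [ 0.09  0.45 -0.71  1.95  0.39  0.87 -0.5 ]
[[0.6,17.7,-26.7,17.2,0.001,-0.0,-0.158],[0.6,21.6,-23.6,17.2,0.001,-0.0,-0.158],[0.6,25.1,-19.9,17.2,0.001,-0.0,-0.158],[0.6,27.9,-15.7,17.2,0.001,-0.0,-0.158],[0.6,30.0,-11.1,17.3,0.001,-0.0,-0.158],[0.6,31.4,-6.3,17.3,0.001,-0.0,-0.158],[0.6,32.0,-1.2,17.3,0.001,-0.0,-0.158],[0.6,31.8,3.8,17.2,0.001,-0.0,-0.158]] 8
```

Emit:
play_rows([
  [0.6,18,-27,17,0.001,0,-0.158],
  [0.6,22,-24,17,0.001,0,-0.158],
  [0.6,25,-20,17,0,0,-0.158],
  [0.6,28,-16,17,0,0,-0.158],
  [0.6,30,-11,17,0,0,-0.158],
  [0.6,31,-6,17,0,0,-0.158],
  [0.6,32,-1,17,0,0,-0.158],
  [0.6,32,4,17,0,0,-0.158],
])

```text
clock: 3.1
tool_pos: [0.5055, 0.3813, 0.1539]
eef_rot: [0.689, 0.725, -0.002, 0.002]
contact_force: [0.6, 0.4, 0.1]
opening: 0.598
```

```bash
python3 - <<'E'
from plan import *
D=np.pi/180
st()
rows([((.508,.3745,.11),90.57*D),((.508,.3745,.043),90.57*D)],[3,5],.6)
for n in("top","scene"):
    cv2.imwrite(f"pics/{n}1.png",r.snapshot(n)[:,:,::-1])
crop("pics/top1.png","pics/t3.png",140,150,130,100,3)
crop("pics/scene1.png","pics/s3.png",180,220,150,110,5)
E
```

```text
t 3.1 p [0.5055 0.3813 0.1539] yaw 92.97 tilt [-0.0004 -0.0055] F [0.6 0.4 0.1] M [ 0.01 -0.14 -0.01] op 0.598 q [-0.28  0.94 -0.87  1.59  0.82  1.02  0.21]
[[0.6,-2.2,0.7,14.6,-0.0,0.002,0.014],[0.6,-2.2,0.8,14.6,-0.0,0.002,0.014],[0.6,-2.3,0.8,14.6,-0.0,0.002,0.014],[0.6,-0.0,-0.0,13.4,0.0,-0.0,-0.0],[0.6,-0.0,-0.0,13.4,0.0,-0.0,-0.0],[0.6,-0.0,-0.0,13.4,0.0,-0.0,0.0],[0.6,-0.0,-0.0,13.4,0.0,-0.0,-0.0],[0.6,-0.0,-0.0,13.4,0.0,-0.0,-0.0]] 8
```

View pics/s3.png

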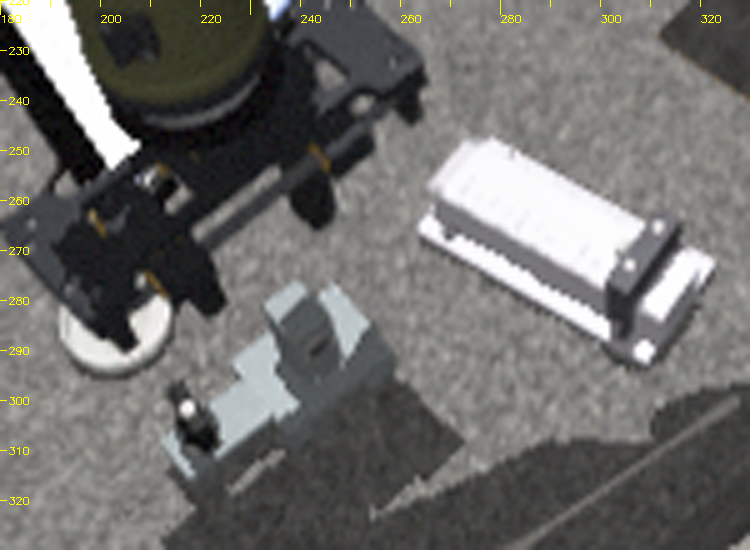

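View pics/t3.png

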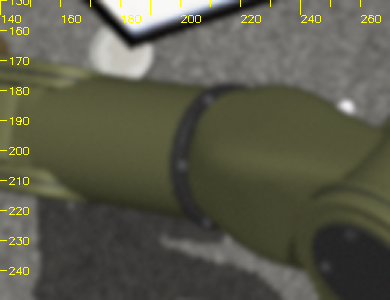

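Emit:
play_rows([
  [0.6,-2.2,0.8,14.6,0,0.002,0.014],
  [0.6,-2.2,0.8,14.6,0,0.002,0.014],
  [0.6,-2.3,0.8,14.6,0,0.002,0.014],
  [0.6,0,0,13,0,0,0],
  [0.6,0,0,13,0,0,0],
  [0.6,0,0,13,0,0,0],
  [0.6,0,0,13,0,0,0],
  [0.6,0,0,10,0,0,0],
])

```text
clock: 4.2
tool_pos: [0.5072, 0.3719, 0.0401]
eef_rot: [0.707, 0.707, -0.001, -0.001]
contact_force: [0.1, 0.6, -0.1]
opening: 0.598
```

```bash
python3 - <<'E'
from plan import *
D=np.pi/180
st()
rows([((.508,.3745,.041),90.57*D)],[2],.6)
for n in("scene",):
    cv2.imwrite(f"pics/{n}2.png",r.snapshot(n)[:,:,::-1])
crop("pics/scene2.png","pics/s4.png",180,220,150,110,5)
E
```

```text
t 4.2 p [0.5072 0.3719 0.0401] yaw 89.97 tilt [-0.0028 -0.0008] F [ 0.1  0.6 -0.1] M [ 0.06 -0.17 -0.06] op 0.598 q [-0.31  1.07 -0.76  1.65  0.96  0.83  0.06]
[[0.6,1.3,0.4,-0.5,-0.001,0.0,-0.005],[0.6,1.3,0.4,-0.5,-0.001,0.0,-0.005]] 2
```

View pics/s4.png

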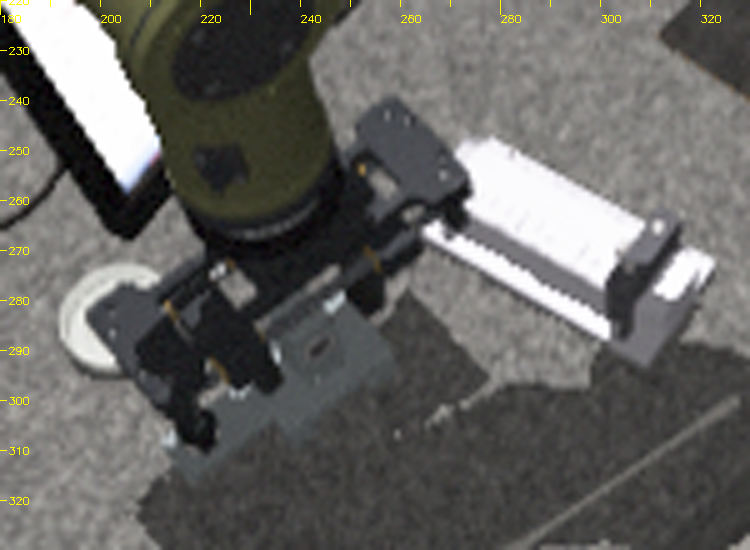

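Emit:
play_rows([
  [0.6,2.6,0.8,-0.5,-0.001,0,-0.01],
  [0,0,0,0,0,0,0],
  [0,0,0,0,0,0,0],
  [0,0,0,0,0,0,0],
  [0,0,0,0,0,0,0],
  [0,0,0,0,0,0,0],
  [0,0,0,0,0,0,0],
  [0,0,0,0,0,0,0],
], grip_force=40)

```text
clock: 5.25
tool_pos: [0.5078, 0.3756, 0.0404]
eef_rot: [0.703, 0.711, -0.0, -0.001]
contact_force: [0.0, -0.3, -1.3]
opening: 0.274
```

```bash
python3 - <<'E'
from plan import *
D=np.pi/180
st()
E
```

```text
t 5.25 p [0.5078 0.3756 0.0404] yaw 90.61 tilt [-0.002  0.001] F [ 0.  -0.3 -1.3] M [ 0.17 -0.23 -0.02] op 0.274 q [-0.31  1.08 -0.76  1.65  0.96  0.84  0.08]
```

```bash
python3 - <<'E'
from plan import *
from fit import T
D=np.pi/180
pr=[.4741,.2243,194.6*D]
q=T(pr,[(-.118,0,0)])[0]; print(q)
rows([((.508,.3755,.105),90.61*D),((q[0],q[1],.105),104.6*D)],[3,5],0)
E
```

```text
[0.58828968 0.25404418 0.        ]
[[0,-0.0,0.0,-21.5,-0.001,-0.0,-0.0],[0,-0.0,0.0,-21.5,-0.001,-0.0,-0.0],[0,-0.0,0.1,-21.5,-0.001,-0.0,-0.0],[0,-24.5,15.8,0.0,0.0,0.0,-0.049],[0,-25.2,14.6,0.0,0.0,0.0,-0.049],[0,-25.9,13.3,0.0,0.0,0.0,-0.049],[0,-26.5,12.1,0.0,0.0,0.0,-0.049],[0,-27.1,10.8,0.0,0.0,0.0,-0.049]] 8
```

Emit:
play_rows([
  [0,0,0,-21.5,0,0,0],
  [0,0,0,-21.5,0,0,0],
  [0,0,0,-21.5,0,0,0],
  [0,-24.5,15.8,0,0,0,-0.049],
  [0,-25.2,14.6,0,0,0,-0.049],
  [0,-25.9,13.3,0,0,0,-0.049],
  [0,-26.5,12.1,0,0,0,-0.049],
  [0,-27.1,10.8,0,0,0,-0.049],
])

```text
clock: 6.25
tool_pos: [0.59, 0.2538, 0.1172]
eef_rot: [0.605, 0.796, 0.002, -0.0]
contact_force: [0.7, 0.1, -5.6]
opening: 0.271
```

```bash
python3 - <<'E'
from plan import *
D=np.pi/180
st()
rows([((.58829,.25404,.0409+.0205),104.6*D)],[3],0)
for n in("scene","top"):
    cv2.imwrite(f"pics/{n}3.png",r.snapshot(n)[:,:,::-1])
crop("pics/scene3.png","pics/s5.png",200,200,130,100,6)
crop("pics/top3.png","pics/t5.png",170,120,130,130,4)
E
```

```text
t 6.25 p [0.59   0.2538 0.1172] yaw 105.48 tilt [0.0017 0.0029] F [ 0.7  0.1 -5.6] M [ 0.07 -0.16  0.01] op 0.271 q [-0.03  1.01 -0.9   1.59  0.91  1.    0.62]
[[0,0.2,-0.6,18.6,0.001,-0.001,0.005],[0,0.2,-0.6,18.6,0.001,-0.001,0.005],[0,0.2,-0.5,18.6,0.001,-0.001,0.005]] 3
```

View pics/s5.png

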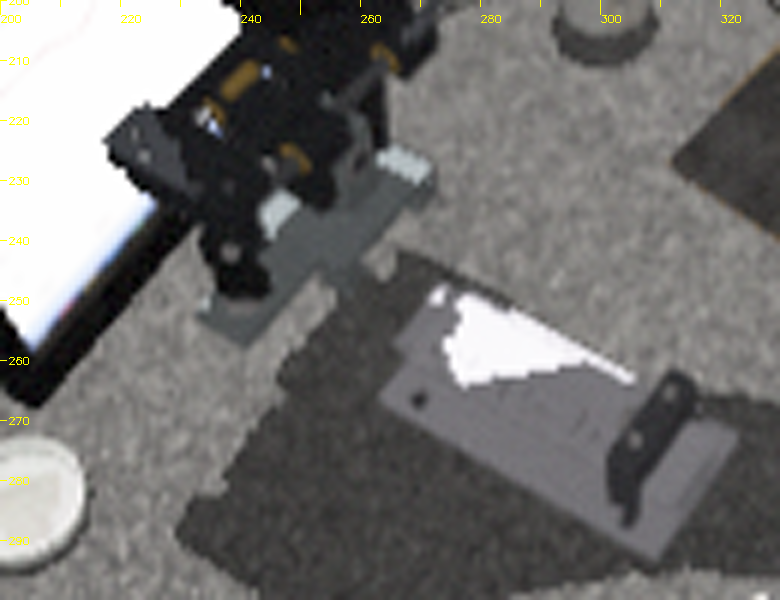

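View pics/t5.png

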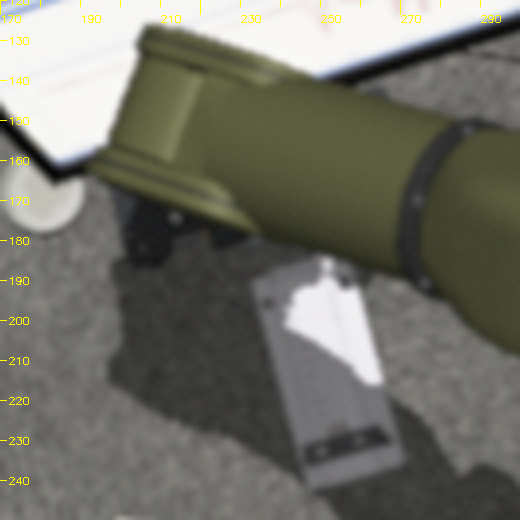

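```bash
cat > ov.py <<'E'
from plan import *
from fit import *
F=lambda x,y,z:(x*.001,y*.001,z*.001)
def ov(n,src,out,pc,zc,pr,crop,s=8,stop=47):
    x0,y0,w,h=crop
    im=cv2.resize(cv2.imread(src)[y0:y0+h,x0:x0+w],None,fx=s,fy=s,interpolation=cv2.INTER_CUBIC)
    def box(p,a,b,c,d,z,col,z0=0):
        q=((proj(n,T(p,[F(a,c,z),F(b,c,z),F(b,d,z),F(a,d,z)],z0))+.5-[x0,y0])*s*16-8).round().astype(int)
        cv2.polylines(im,[q],True,col,1,cv2.LINE_AA,4)
    if pr is not None:
        box(pr,-80,80,-37,37,10,(0,255,0)); box(pr,-80,80,-21.5,21.5,34,(0,0,255)); box(pr,stop,stop+16,-28,28,58,(255,0,0))
    if pc is not None:
        box(pc,-28,28,-35,35,25,(0,255,0),zc); box(pc,-15,15,-12,12,78,(0,0,255),zc); box(pc,-18,18,-75,-65,61,(255,0,255),zc);box(pc,-15,15,-85,-35,25,(255,0,0),zc);box(pc,-28,28,-35,35,15,(0,255,255),zc)
    cv2.imwrite(out,im)
E
python3 - <<'E'
from ov import *
ov("scene","pics/scene3.png","pics/o1.png",[.59,.2538,np.radians(195.48)],.1172-.0406,[.4741,.2243,np.radians(194.61)],(225,205,98,90))
E
```

```text
(no output)
```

View pics/o1.png

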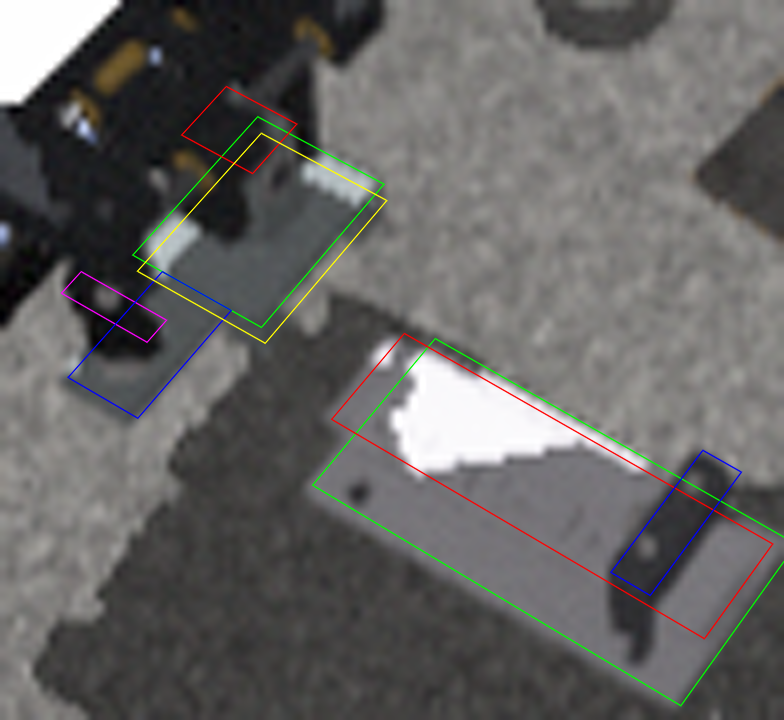

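```bash
python3 - <<'E'
from ov import *
pr=[.4741,.2243,np.radians(194.61)]
ov("scene","pics/scene0.png","pics/o2.png",None,0,pr,(258,240,72,60),11)
ov("top","pics/top0.png","pics/o3.png",None,0,pr,(228,178,50,70),8)
E
```

```text
(no output)
```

View pics/o2.png

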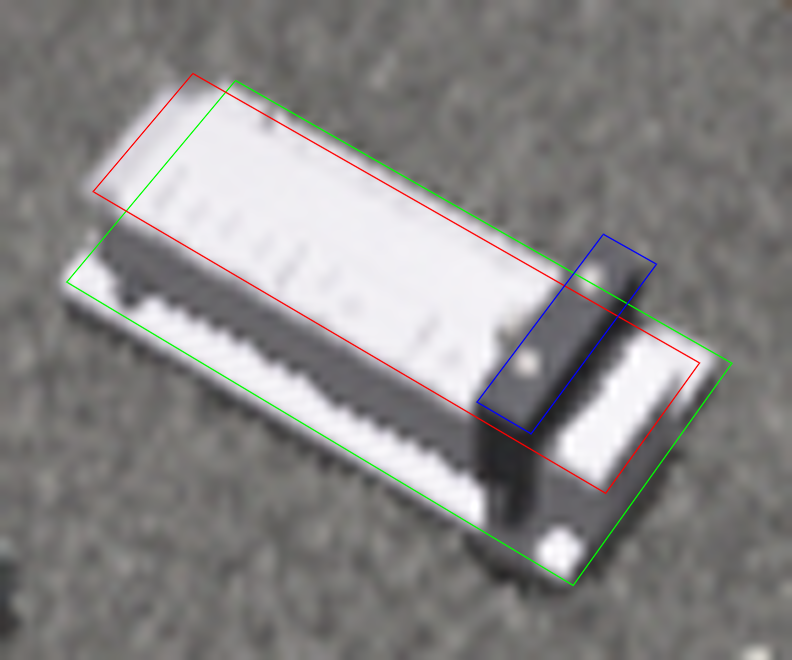

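View pics/o3.png

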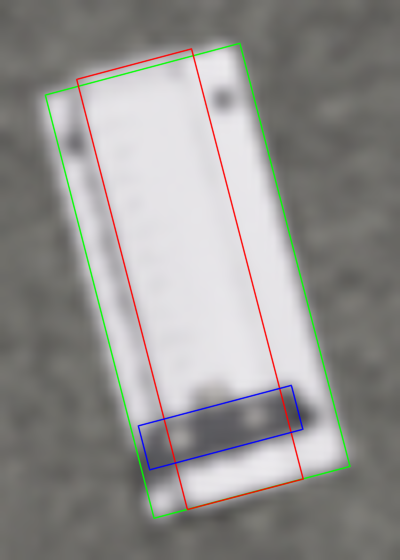

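Emit:
play_rows([
  [0,0.2,-0.6,18.6,0.001,-0.001,0.005],
  [0,0.2,-0.6,18.6,0.001,-0.001,0.005],
  [0,0.2,-0.5,18,0.001,-0.001,0.005],
  [0,0,0,0,0,0,0],
  [0,0,0,0,0,0,0],
  [0,0,0,0,0,0,0],
  [0,0,0,0,0,0,0],
  [0,0,0,0,0,0,0],
])

```text
clock: 7.35
tool_pos: [0.5892, 0.2527, 0.0592]
eef_rot: [0.614, 0.789, -0.001, 0.001]
contact_force: [0.8, -0.4, -5.4]
opening: 0.267
```

```bash
python3 - <<'E'
from ov import *
st()
pr=[.4741,.2243,np.radians(194.61)]
s=r.get_state();p=s['tool_pos']; R=Ro.from_quat(s['eef_rot']).as_matrix(); y=np.arctan2(R[1,0],R[0,0])+np.pi/2
c,q=np.cos(pr[2]),np.sin(pr[2]); d=p[:2]-pr[:2]; print("in rail",[c*d[0]+q*d[1],-q*d[0]+c*d[1]],p[2]-.0404)
cv2.imwrite("pics/scene4.png",r.snapshot("scene")[:,:,::-1])
ov("scene","pics/scene4.png","pics/o4.png",[p[0],p[1],y],p[2]-.0404,pr,(230,215,98,75))
crop("pics/scene4.png","pics/o5.png",230,215,98,75,8)
E
```

```text
t 7.35 p [0.5892 0.2527 0.0592] yaw 104.26 tilt [ 0.001  -0.0031] F [ 0.8 -0.4 -5.4] M [ 0.1  -0.14  0.02] op 0.267 q [-0.05  1.08 -0.85  1.61  0.98  0.92  0.54]
in rail [np.float64(-0.11858827101481605), np.float64(0.0015163945230088904)] 0.01875160544825124
```

View pics/o4.png

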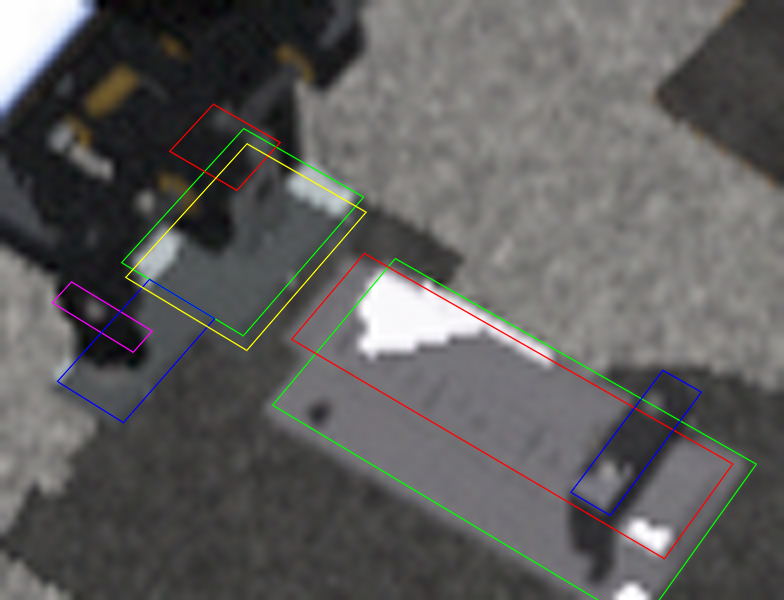

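View pics/o5.png

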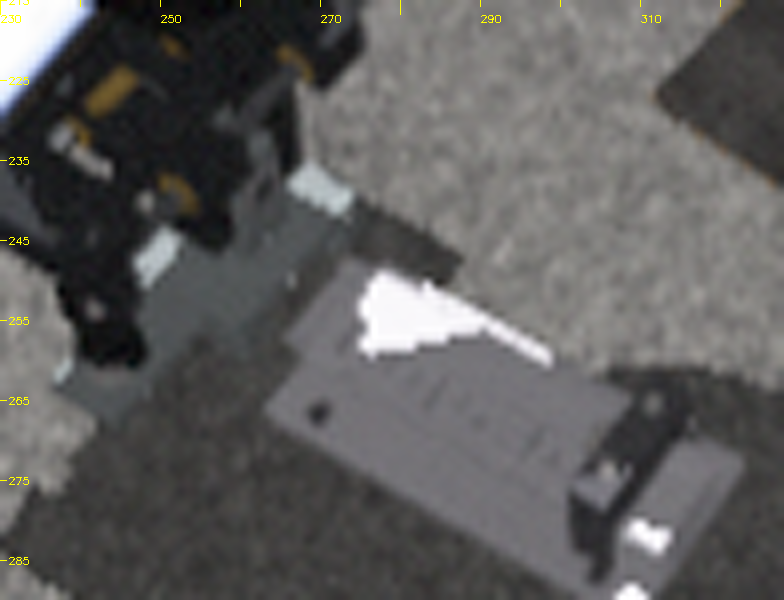

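Emit:
play_rows([
  [0,1.5,0,-2.0,0,0,-0.006],
  [0,0,-2,-0.3,0,0,0],
  [0,0,-2,0,0,0,0],
  [0,0,-2,0,0,0,0],
  [0,0,-2,0,0,0,0],
  [0,0,-2,0,0,0,0],
  [0,0,-2,0,0,0,0],
  [0,0,-2,0,0,0,0],
])

```text
clock: 8.4
tool_pos: [0.5785, 0.2513, 0.0626]
eef_rot: [0.612, 0.791, 0.003, 0.003]
contact_force: [5.5, 1.5, -8.9]
opening: 0.269
```

```bash
cat >> ov.py <<'E'
PR=[.4741,.2243,np.radians(194.61)]
def inrail():
    s=r.get_state();p=s['tool_pos']; R=Ro.from_quat(s['eef_rot']).as_matrix(); y=np.arctan2(R[1,0],R[0,0])+np.pi/2
    c,q=np.cos(PR[2]),np.sin(PR[2]); d=p[:2]-PR[:2]; f=s['contact_force']; m=s['moment']
    a=np.array([c*d[0]+q*d[1],-q*d[0]+c*d[1],p[2]-.0404])*1000
    print("t %.2f rail mm"%s['clock'],a.round(2),"yawerr",np.degrees(y-PR[2]).round(2),"tilt",R[:2,2].round(4),"F rail",np.round([c*f[0]+q*f[1],-q*f[0]+c*f[1],f[2]],1),"M",m.round(2),'op',round(s['opening'],3))
E
python3 -c "
from ov import *
inrail()"
```

```text
t 8.40 rail mm [-107.84    0.2    22.24] yawerr -0.11 tilt [0.0085 0.0003] F rail [-5.8 -0.1 -8.9] M [ 0.46 -1.55 -0.14] op 0.269
```

Emit:
play_rows([
  [0,0,2,1.0,0.004,0.001,0],
  [0,0,0,1.0,0.004,0.001,0],
  [0,0,0,0,0,0,0],
  [0,0,-2,0,0,0,0],
  [0,0,-2,0,0,0,0],
  [0,0,-2,0,0,0,0],
  [0,0,-2,0,0,0,0],
  [0,0,-2,0,0,0,0],
])

```text
clock: 9.4
tool_pos: [0.5684, 0.2515, 0.0608]
eef_rot: [0.612, 0.791, 0.001, -0.002]
contact_force: [1.2, 1.2, -5.6]
opening: 0.264
```

```bash
python3 -c "
from ov import *
inrail()"
```

```text
t 9.40 rail mm [-98.14  -2.57  20.38] yawerr -0.02 tilt [-0.0028  0.0038] F rail [-1.5 -0.9 -5.6] M [ 0.63 -0.29 -0.06] op 0.264
```

```bash
python3 -c "
from ov import *
cv2.imwrite('pics/scene5.png',r.snapshot('scene')[:,:,::-1])
s=r.get_state();p=s['tool_pos']
ov('scene','pics/scene5.png','pics/o6.png',[p[0],p[1],PR[2]],p[2]-.0404,PR,(230,215,98,75))
crop('pics/scene5.png','pics/o7.png',230,215,98,75,8)
"
```

```text
(no output)
```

View pics/o6.png

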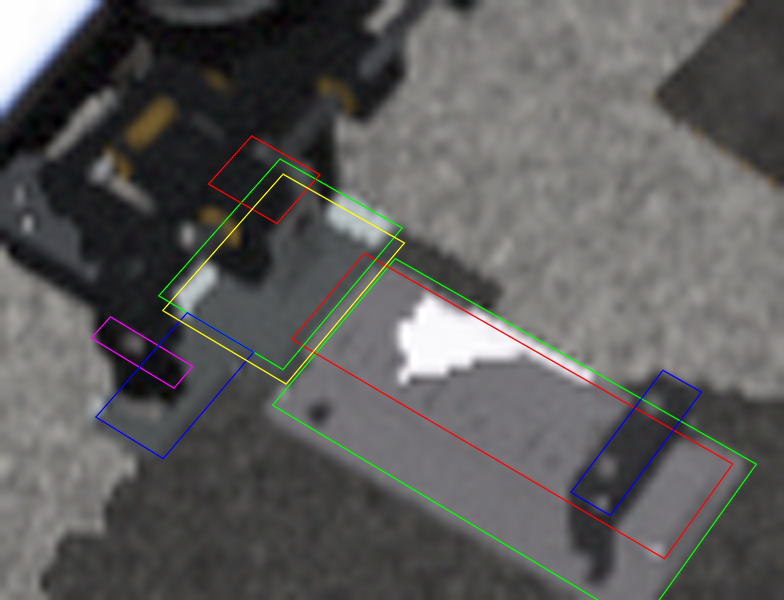

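View pics/o7.png

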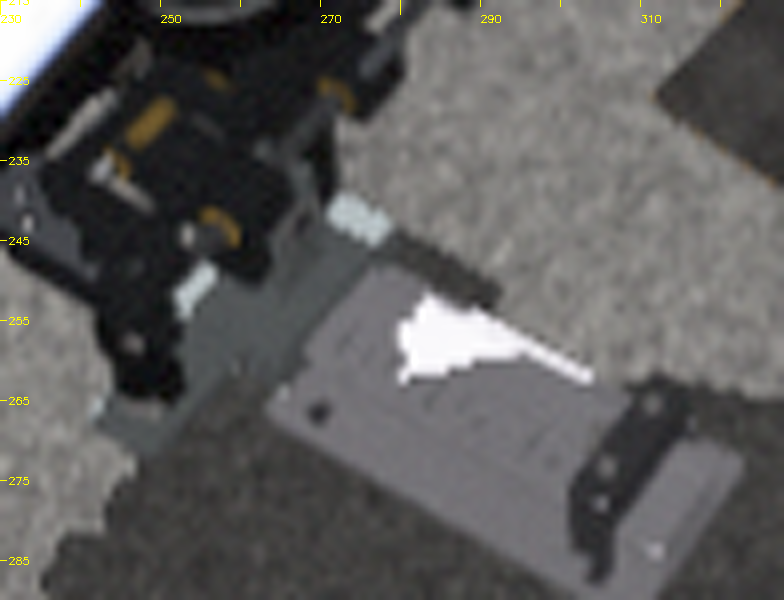

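Emit:
play_rows([
  [0,0,-2.5,0,0,0,0],
  [0,0,-2.5,0,0,0,0],
  [0,0,-2.5,0,0,0,0],
  [0,0,-2.5,0,0,0,0],
  [0,0,-2.5,0,0,0,0],
  [0,0,-2.5,0,0,0,0],
  [0,0,-2.5,0,0,0,0],
  [0,0,-2.5,0,0,0,0],
])

```text
clock: 10.45
tool_pos: [0.5469, 0.2464, 0.0609]
eef_rot: [0.611, 0.791, 0.0, -0.003]
contact_force: [0.2, 1.5, -5.7]
opening: 0.265
```

```bash
python3 -c "
from ov import *
inrail()"
```

```text
t 10.45 rail mm [-76.04  -2.97  20.47] yawerr 0.02 tilt [-0.0039  0.0039] F rail [-0.6 -1.4 -5.7] M [ 0.57 -0.29 -0.04] op 0.265
```

Emit:
play_rows([
  [0,0.4,-4,0.3,0,0,0],
  [0,0,-4,0.3,0,0,0],
  [0,0,-4,0,0,0,0],
  [0,0,-4,0,0,0,0],
  [0,0,-4,0,0,0,0],
  [0,0,-4,0,0,0,0],
  [0,0,-4,0,0,0,0],
  [0,0,-4,0,0,0,0],
])

```text
clock: 11.45
tool_pos: [0.5137, 0.2377, 0.0604]
eef_rot: [0.611, 0.791, 0.0, -0.002]
contact_force: [-0.1, 1.8, -6.3]
opening: 0.267
```

```bash
python3 -c "
from ov import *
inrail()
cv2.imwrite('pics/scene6.png',r.snapshot('scene')[:,:,::-1])
crop('pics/scene6.png','pics/o8.png',230,215,98,75,8)
"
```

```text
t 11.45 rail mm [-41.73  -2.96  20.05] yawerr 0.04 tilt [-0.0037  0.0031] F rail [-0.4 -1.7 -6.3] M [ 0.49 -0.24  0.04] op 0.267
```

View pics/o8.png

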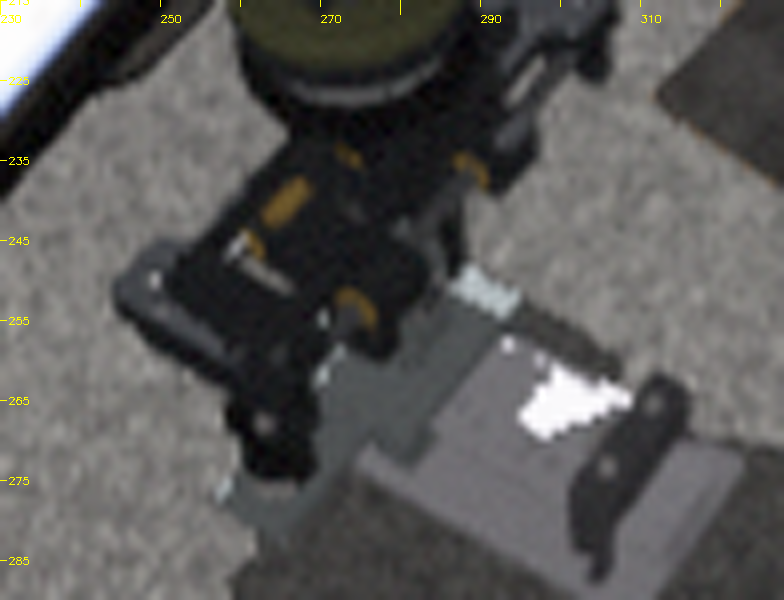

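Emit:
play_rows([
  [0,0.4,-4,0.3,0,0,0],
  [0,0.2,-4,0.2,0,0,0],
  [0,0,-4,0,0,0,0],
  [0,0,-4,0,0,0,0],
  [0,0,-4,0,0,0,0],
  [0,0,-4,0,0,0,0],
  [0,0,-4,0,0,0,0],
  [0,0,-3,0,0,0,0],
])

```text
clock: 12.5
tool_pos: [0.4809, 0.2284, 0.06]
eef_rot: [0.611, 0.791, -0.001, -0.002]
contact_force: [1.3, 0.3, -5.5]
opening: 0.266
```

```bash
python3 -c "
from ov import *
inrail()
"
```

```text
t 12.50 rail mm [-7.63 -2.29 19.59] yawerr 0.02 tilt [-0.0045  0.0001] F rail [-1.4  0.  -5.5] M [ 0.25 -0.16  0.04] op 0.266
```

```bash
python3 -c "
from ov import *
for n in('scene','top'): cv2.imwrite(f'pics/{n}7.png',r.snapshot(n)[:,:,::-1])
crop('pics/scene7.png','pics/o9.png',240,230,90,70,8)
crop('pics/top7.png','pics/o10.png',190,170,100,75,8)
"
```

```text
(no output)
```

View pics/o9.png

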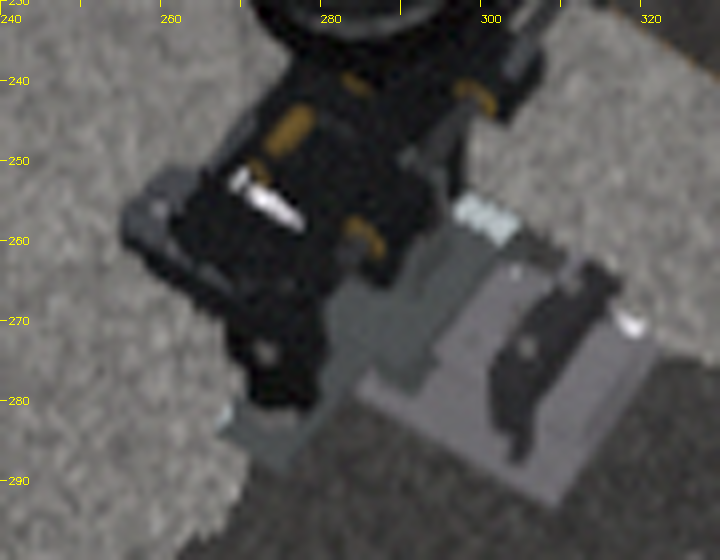

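View pics/o10.png

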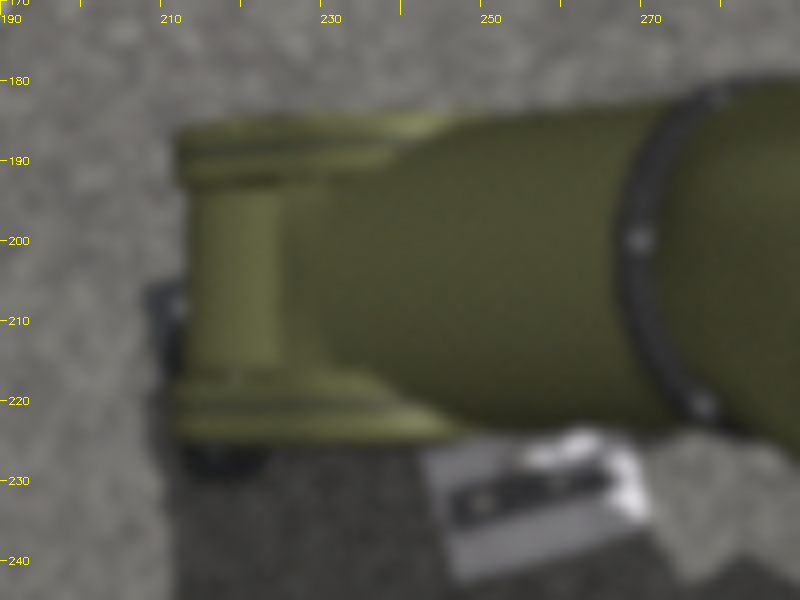

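Emit:
play_rows([
  [0,0,-2,0,0,0,0],
  [0,0,-2,0,0,0,0],
  [0,0,-2,0,0,0,0],
  [0,0,-2,0,0,0,0],
  [0,0,-2,0,0,0,0],
  [0,0,-1.5,0,0,0,0],
  [0,0,-1.5,0,0,0,0],
  [0,0,-1,0,0,0,0],
])

```text
clock: 13.6
tool_pos: [0.4668, 0.2246, 0.0601]
eef_rot: [0.611, 0.791, -0.001, -0.002]
contact_force: [0.2, 0.8, -6.0]
opening: 0.268
```

```bash
python3 -c "
from ov import *
inrail()
"
```

```text
t 13.60 rail mm [ 7.02 -2.13 19.72] yawerr -0.0 tilt [-0.0042 -0.0002] F rail [-0.4 -0.7 -6. ] M [ 0.23 -0.2   0.03] op 0.268
```

Emit:
play_rows([
  [0,0,-1,0,0,0,0],
  [0,0,-1,0,0,0,0],
  [0,0,-1,0,0,0,0],
  [0,0,-1,0,0,0,0],
  [0,0,-1,0,0,0,0],
  [0,0,-1,0,0,0,0],
  [0,0,-1,0,0,0,0],
  [0,0,0,0,0,0,0],
])

```text
clock: 14.6
tool_pos: [0.4601, 0.2228, 0.0602]
eef_rot: [0.612, 0.791, -0.001, -0.001]
contact_force: [1.0, 0.8, -6.2]
opening: 0.27
```

```bash
python3 -c "
from ov import *
inrail()
"
```

```text
t 14.60 rail mm [13.96 -2.1  19.83] yawerr -0.01 tilt [-0.0033  0.0001] F rail [-1.1 -0.6 -6.2] M [ 0.19 -0.18  0.03] op 0.27
```

Emit:
play_rows([
  [0,0,-0.8,0,0,0,0],
  [0,0,-0.8,0,0,0,0],
  [0,0,-0.8,0,0,0,0],
  [0,0,-0.8,0,0,0,0],
  [0,0,-0.8,0,0,0,0],
  [0,0,0,0,0,0,0],
  [0,0,0,0,0,0,0],
  [0,0,0,0,0,0,0],
])

```text
clock: 15.6
tool_pos: [0.4577, 0.2222, 0.0604]
eef_rot: [0.612, 0.791, 0.0, -0.001]
contact_force: [2.3, 0.9, -6.4]
opening: 0.269
```

```bash
python3 -c "
from ov import *
inrail()
for n in('scene','top'): cv2.imwrite(f'pics/{n}8.png',r.snapshot(n)[:,:,::-1])
crop('pics/scene8.png','pics/o11.png',270,235,60,60,10)
crop('pics/top8.png','pics/o12.png',190,170,100,75,8)
"
```

```text
t 15.60 rail mm [16.34 -2.14 20.  ] yawerr -0.03 tilt [-0.0004  0.0012] F rail [-2.4 -0.3 -6.4] M [ 0.29 -0.65  0.11] op 0.269
```

View pics/o11.png

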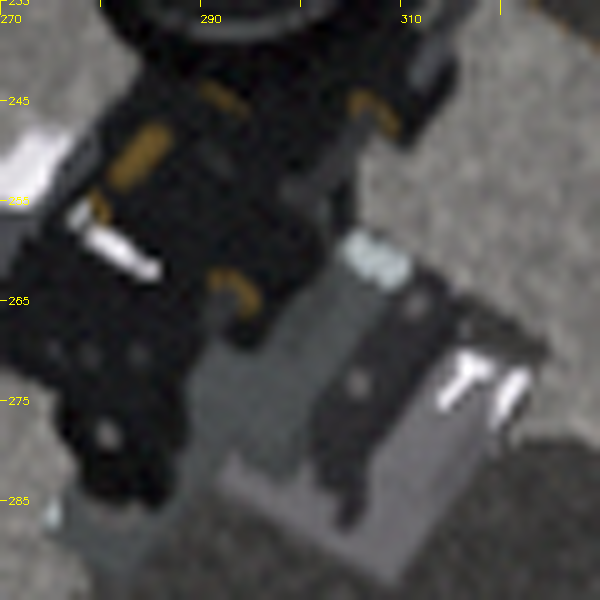

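View pics/o12.png

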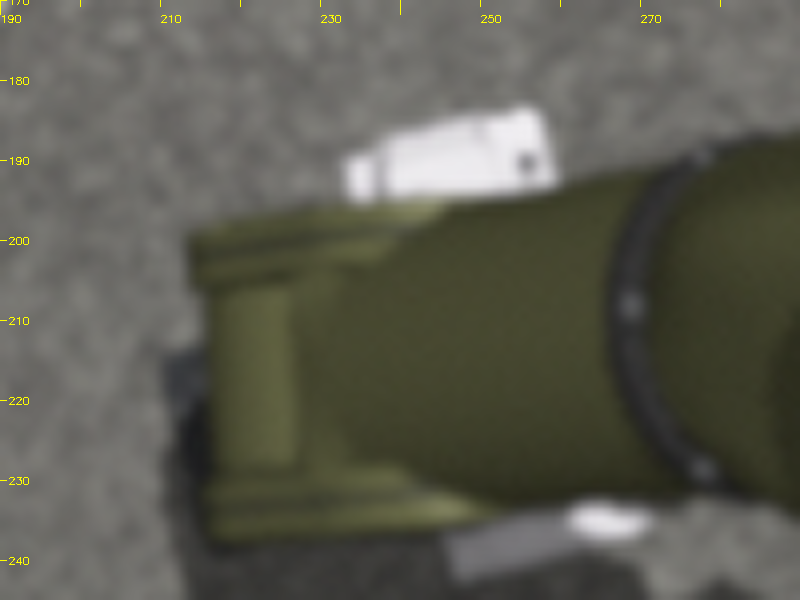

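Emit:
play_rows([
  [0,0,-1,0.3,0,0,0],
  [0,0,-1,0.3,0,0,0],
  [0,0,-1,0.3,0,0,0],
  [0,0,-1,0.3,0,0,0],
  [0,0,-1,0.3,0,0,0],
  [0,0,-1,0,0,0,0],
  [0,0,-0.5,0,0,0,0],
  [0,0,0,0,0,0,0],
])

```text
clock: 16.7
tool_pos: [0.4575, 0.2223, 0.0604]
eef_rot: [0.612, 0.79, 0.005, 0.003]
contact_force: [2.7, 0.9, -7.1]
opening: 0.27
```

```bash
python3 -c "
from ov import *
inrail()
"
```

```text
t 16.70 rail mm [16.57 -2.28 20.01] yawerr -0.15 tilt [0.0108 0.0048] F rail [-2.9 -0.2 -7.1] M [ 0.26 -0.82  0.19] op 0.27
```

Emit:
play_rows([
  [0,0,-0.3,0.3,0.006,-0.001,0.001],
  [0,0,-0.3,0.3,0.006,-0.001,0.001],
  [0,0,-0.3,0.3,0,0,0],
  [0,0,-0.3,0.3,0,0,0],
  [0,0,-0.3,0.3,0,0,0],
  [0,0,-0.3,0.3,0,0,0],
  [0,0,-0.3,0.3,0,0,0],
  [0,0,-0.3,0.3,0,0,0],
])

```text
clock: 17.7
tool_pos: [0.4576, 0.2224, 0.0594]
eef_rot: [0.614, 0.789, 0.002, 0.001]
contact_force: [4.3, 0.6, -1.5]
opening: 0.275
```

```bash
python3 -c "
from ov import *
inrail()
"
```

```text
t 17.70 rail mm [16.44 -2.34 18.99] yawerr -0.39 tilt [0.0041 0.0009] F rail [-4.3  0.5 -1.5] M [ 0.17 -1.16 -0.  ] op 0.275
```

Emit:
play_rows([
  [0.5,0,0,0,0,0,0],
  [0.5,0,0,0,0,0,0],
  [0.5,0,0,0,0,0,0],
  [0.5,0,0,0,0,0,0],
  [0.5,0,0,-13,0,0,0],
  [0.5,0,0,-14,0,0,0],
  [0.5,0,0,-14,0,0,0],
  [0.5,0,0,-14,0,0,0],
])

```text
clock: 18.7
tool_pos: [0.4522, 0.2219, 0.1177]
eef_rot: [0.613, 0.79, -0.002, -0.001]
contact_force: [-0.1, -0.6, -0.7]
opening: 0.501
```

```bash
python3 -c "
from ov import *
inrail();st()
for n in('scene','top'): cv2.imwrite(f'pics/{n}9.png',r.snapshot(n)[:,:,::-1])
crop('pics/scene9.png','pics/o13.png',250,230,80,75,8)
print(T([PR[0],PR[1],PR[2]],[F(16.4,-70-2.3,0)]))
"
```

```text
t 18.70 rail mm [21.84 -3.21 77.29] yawerr -0.2 tilt [-0.0043 -0.001 ] F rail [ 0.2  0.6 -0.7] M [ 0.03 -0.17  0.01] op 0.501
t 18.7 p [0.4522 0.2219 0.1177] yaw 104.41 tilt [-0.0043 -0.001 ] F [-0.1 -0.6 -0.7] M [ 0.03 -0.17  0.01] op 0.501 q [-0.04  0.88 -0.87  2.01  1.    0.77  0.28]
[[0.43999347 0.29012548 0.        ]]
```

View pics/o13.png

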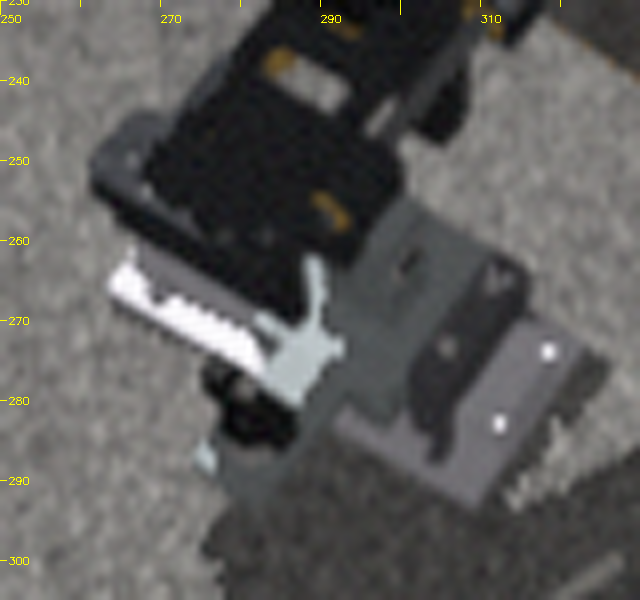

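```bash
python3 - <<'E'
from plan import *
D=np.pi/180
rows([((.440,.2901,.118),101*D)],[4],0.6)
E
```

```text
[[0.6,17.2,1.1,0.1,-0.0,-0.0,0.015],[0.6,17.2,0.8,0.1,-0.0,-0.0,0.015],[0.6,17.2,0.6,0.1,-0.0,-0.0,0.015],[0.6,17.2,0.3,0.1,-0.0,-0.0,0.015]] 4
```

Emit:
play_rows([
  [0.6,17.2,1.1,0,0,0,0.015],
  [0.6,17.2,0.8,0,0,0,0.015],
  [0.6,17.2,0.6,0,0,0,0.015],
  [0.6,17.2,0.3,0,0,0,0.015],
  [0.6,0,0,0,0,0,0],
  [0.6,0,0,0,0,0,0],
  [0.6,0,0,0,0,0,0],
  [0.6,0,0,0,0,0,0],
])

```text
clock: 19.8
tool_pos: [0.438, 0.2953, 0.1172]
eef_rot: [0.638, 0.77, -0.001, -0.001]
contact_force: [0.1, 1.0, 0.3]
opening: 0.594
```

```bash
python3 -c "
from ov import *
st()
rows([((.440,.2901,.055),101*np.pi/180)],[6],0.6)
for n in('scene','top'): cv2.imwrite(f'pics/{n}10.png',r.snapshot(n)[:,:,::-1])
crop('pics/scene10.png','pics/o14.png',250,230,80,75,8)
crop('pics/top10.png','pics/o15.png',190,170,100,75,8)
"
```

```text
t 19.8 p [0.438  0.2953 0.1172] yaw 100.79 tilt [-0.004  -0.0005] F [0.1 1.  0.3] M [ 0.06 -0.16  0.04] op 0.594 q [-0.19  0.89 -0.86  1.94  0.97  0.8   0.15]
[[0.6,-0.9,0.2,10.4,-0.001,-0.0,-0.001],[0.6,-0.9,0.2,10.4,-0.001,-0.0,-0.001],[0.6,-0.9,0.2,10.4,-0.001,-0.0,-0.001],[0.6,-0.9,0.2,10.4,-0.001,-0.0,-0.001],[0.6,-0.9,0.2,10.4,-0.001,-0.0,-0.001],[0.6,-0.9,0.2,10.4,-0.001,-0.0,-0.001]] 6
```

View pics/o14.png

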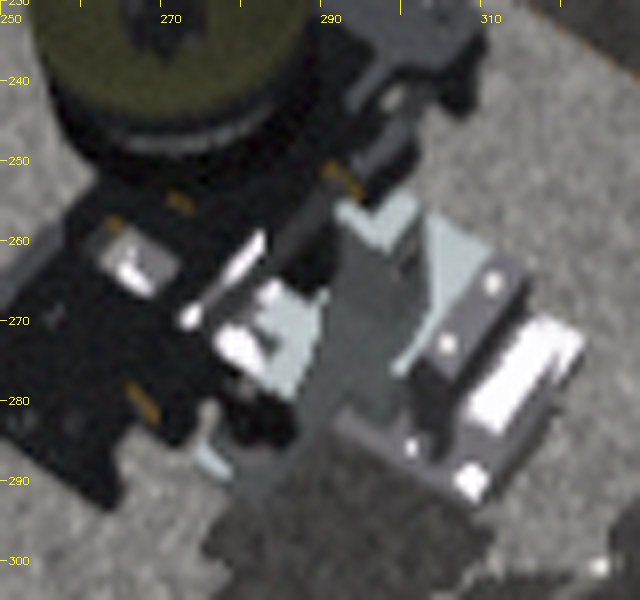

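View pics/o15.png

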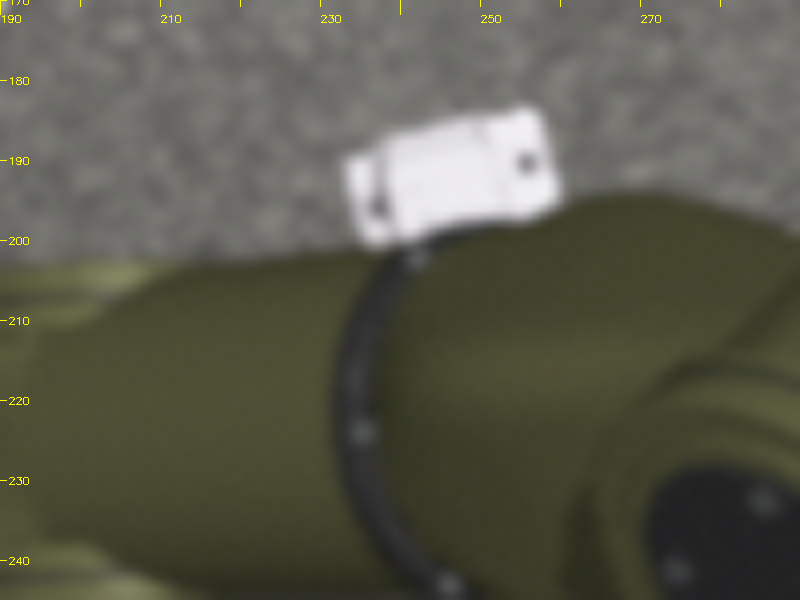

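Emit:
play_rows([
  [0.6,-2.6,0.6,10.4,-0.001,0,-0.001],
  [0.6,-2,0.6,10.4,-0.001,0,-0.001],
  [0.6,0,0,10.4,-0.001,0,0],
  [0.6,0,0,10.4,-0.001,0,0],
  [0.6,0,0,9,0,0,0],
  [0.6,0,0,6,0,0,0],
  [0.6,0,0,0,0,0,0],
  [0.6,0,0,0,0,0,0],
])

```text
clock: 20.9
tool_pos: [0.4399, 0.2902, 0.0558]
eef_rot: [0.637, 0.771, -0.0, -0.0]
contact_force: [-1.0, -0.1, -0.3]
opening: 0.602
```

```bash
python3 -c "
from ov import *
st()
rows([((.440,.2901,.053),101*np.pi/180)],[1],0.6)
for n in('scene',): cv2.imwrite(f'pics/{n}11.png',r.snapshot(n)[:,:,::-1])
crop('pics/scene11.png','pics/o16.png',250,230,80,75,8)
"
```

```text
t 20.9 p [0.4399 0.2902 0.0558] yaw 100.89 tilt [-0.001  -0.0004] F [-1.  -0.1 -0.3] M [ 0.07 -0.16 -0.04] op 0.602 q [-0.23  0.98 -0.77  1.97  1.11  0.7   0.04]
[[0.6,-0.1,0.1,2.8,-0.001,0.0,-0.002]] 1
```

View pics/o16.png

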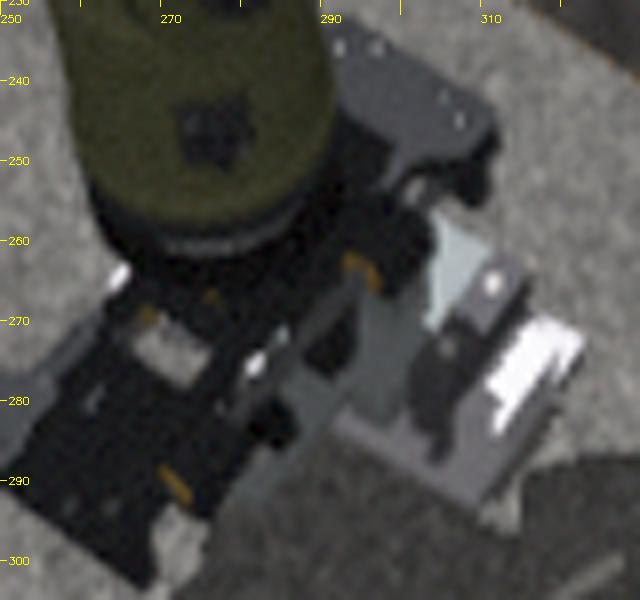

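Emit:
play_rows([
  [0.6,0,0,2.5,0,0,0],
  [0.3,0,0,0,0,0,0],
  [0,0,0,0,0,0,0],
  [0,0,0,0,0,0,0],
  [0,0,0,0,0,0,0],
  [0,0,0,0,0,0,0],
  [0,0,0,0,0,0,0],
  [0,0,0,0,0,0,0],
], grip_force=20)

```text
clock: 21.95
tool_pos: [0.4399, 0.2904, 0.0539]
eef_rot: [0.637, 0.771, -0.0, -0.0]
contact_force: [0.4, 0.0, 0.6]
opening: 0.113
```

```bash
python3 -c "
from ov import *
st()
"
```

```text
t 21.95 p [0.4399 0.2904 0.0539] yaw 100.86 tilt [-0.0006  0.0003] F [0.4 0.  0.6] M [ 0.04 -0.03 -0.1 ] op 0.113 q [-0.23  0.98 -0.77  1.97  1.12  0.7   0.03]
```

Emit:
play_rows([
  [0,0,0,0,0,0,0.09],
  [0,0,0,0,0,0,0.09],
  [0,0,0,0,0,0,0.09],
  [0,0,0,0,0,0,0.09],
  [0,0,0,0,0,0,0.09],
  [0,0,0,0,0,0,0.09],
  [0,0,0,0,0,0,0.09],
  [0,0,0,0,0,0,0],
], grip_force=30)

```text
clock: 22.95
tool_pos: [0.4425, 0.2924, 0.0539]
eef_rot: [0.848, 0.531, 0.003, -0.0]
contact_force: [0.4, 1.2, 0.2]
opening: 0.109
```

```bash
python3 -c "
from ov import *
st();inrail()
"
```

```text
t 22.95 p [0.4425 0.2924 0.0539] yaw 64.1 tilt [0.0047 0.004 ] F [0.4 1.2 0.2] M [-0.01  0.05  0.11] op 0.109 q [-0.3   0.94 -0.64  1.97  1.04  0.59 -0.54]
t 22.95 rail mm [ 13.4  -73.87  13.52] yawerr -40.51 tilt [0.0047 0.004 ] F rail [-0.7 -1.1  0.2] M [-0.01  0.05  0.11] op 0.109
```

```bash
python3 -c "
from ov import *
for n in('scene',): cv2.imwrite(f'pics/{n}12.png',r.snapshot(n)[:,:,::-1])
crop('pics/scene12.png','pics/o17.png',270,240,60,60,10)
crop('pics/scene11.png','pics/o16.png',270,240,60,60,10)
"
```

```text
(no output)
```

View pics/o17.png

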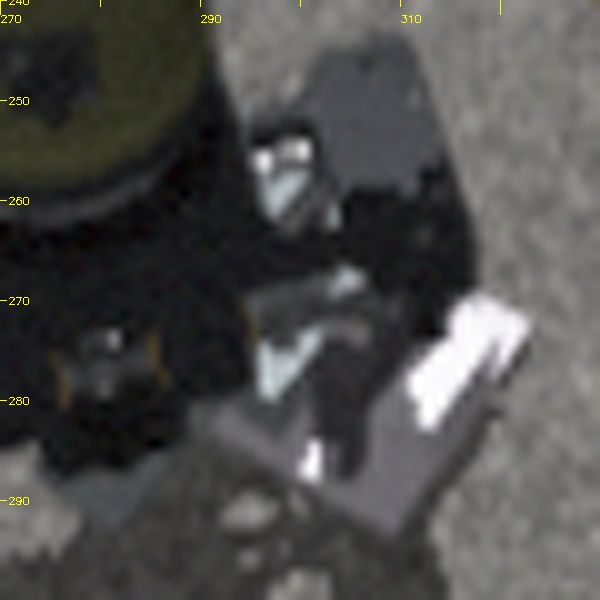

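View pics/o16.png

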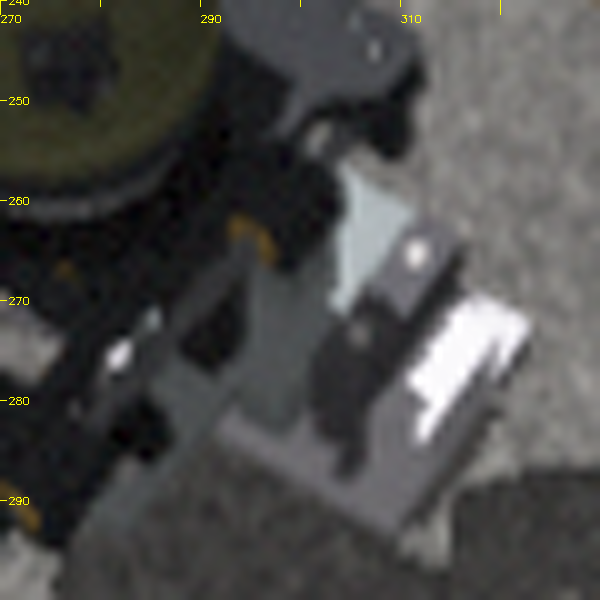

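Emit:
play_rows([
  [0,-0.6,-0.8,0,0,0,0],
  [0,-0.6,-0.8,0,0,0,0],
  [0,-0.6,-0.8,0,0,0,0],
  [0,-0.6,-0.8,0,0,0,0],
  [0,-0.6,-0.8,0,0,0,0],
  [0,-0.6,-0.8,0,0,0,0],
  [0,0,0,0,0,0,0],
  [0,0,0,0,0,0,0],
])

```text
clock: 24.0
tool_pos: [0.4389, 0.2924, 0.0542]
eef_rot: [0.847, 0.532, 0.006, -0.001]
contact_force: [3.0, 0.9, -1.3]
opening: 0.108
```

```bash
python3 -c "
from ov import *
st();inrail()
"
```

```text
t 24.0 p [0.4389 0.2924 0.0542] yaw 64.26 tilt [0.0086 0.0071] F [ 3.   0.9 -1.3] M [ 0.23 -0.56  0.19] op 0.108 q [-0.31  0.94 -0.63  1.98  1.05  0.58 -0.56]
t 24.00 rail mm [ 16.87 -74.8   13.8 ] yawerr -40.35 tilt [0.0086 0.0071] F rail [-3.2 -0.1 -1.3] M [ 0.23 -0.56  0.19] op 0.108
```

Emit:
play_rows([
  [0,-0.6,-0.7,0,0,0,0.09],
  [0,-0.7,-0.6,0,0,0,0.09],
  [0,-0.75,-0.5,0,0,0,0.09],
  [0,-0.8,-0.5,0,0,0,0.09],
  [0,-0.5,-0.2,0,0,0,0],
  [0,-0.5,-0.2,0,0,0,0],
  [0,-0.5,-0.2,0,0,0,0],
  [0,0,0,0,0,0,0],
])

```text
clock: 25.0
tool_pos: [0.4391, 0.293, 0.0545]
eef_rot: [0.93, 0.367, 0.01, -0.003]
contact_force: [3.1, 0.8, -2.1]
opening: 0.109
```

```bash
python3 -c "
from ov import *
st();inrail()
"
```

```text
t 25.0 p [0.4391 0.293  0.0545] yaw 43.04 tilt [0.0159 0.0126] F [ 3.1  0.8 -2.1] M [ 0.22 -0.69  0.09] op 0.109 q [-0.36  0.91 -0.54  1.99  1.    0.5  -0.89]
t 25.00 rail mm [ 16.52 -75.29  14.07] yawerr -61.57 tilt [0.0159 0.0126] F rail [-3.2 -0.  -2.1] M [ 0.22 -0.69  0.09] op 0.109
```

Emit:
play_rows([
  [0,-0.8,-0.4,0,0,-0.004,0.09],
  [0,-0.8,-0.35,0,0,-0.004,0.09],
  [0,-0.8,-0.3,0,0,-0.004,0.08],
  [0,-0.5,-0.2,0,0,-0.004,0.0],
  [0,-0.5,-0.2,0,0,0,0],
  [0,-0.4,-0.1,0,0,0,0],
  [0,0,0,0,0,0,0],
  [0,0,0,0,0,0,0],
])

```text
clock: 26.0
tool_pos: [0.4395, 0.2933, 0.0545]
eef_rot: [0.971, 0.241, 0.005, -0.003]
contact_force: [4.1, 1.5, -3.7]
opening: 0.11
```

```bash
python3 -c "
from ov import *
st();inrail()
"
```

```text
t 26.0 p [0.4395 0.2933 0.0545] yaw 27.85 tilt [0.0081 0.008 ] F [ 4.1  1.5 -3.7] M [ 0.25 -0.99  0.17] op 0.11 q [-0.39  0.9  -0.49  1.99  0.92  0.48 -1.08]
t 26.00 rail mm [ 16.04 -75.45  14.12] yawerr -76.76 tilt [0.0081 0.008 ] F rail [-4.4 -0.4 -3.7] M [ 0.25 -0.99  0.17] op 0.11
```

Emit:
play_rows([
  [0.4,0,0,0,0,0,0],
  [0.4,0,0,0,0,0,0],
  [0.4,0,0,0,0,0,0],
  [0.4,0,0,-10,0,0,0],
  [0.4,0,0,-20,0,0,0],
  [0.4,0,0,-30,0,0,0],
  [0.4,0,0,-40,0,0,0],
  [0.4,0,0,-40,0,0,0],
])

```text
clock: 27.0
tool_pos: [0.4326, 0.2892, 0.1979]
eef_rot: [0.97, 0.242, -0.002, -0.0]
contact_force: [0.9, 0.6, 1.0]
opening: 0.401
```

Emit:
play_rows([
  [0.4,50,25,0,0,0,0],
  [0.4,50,25,0,0,0,0],
  [0.4,0,0,0,0,0,-0.15],
  [0.4,0,0,-20,0,0,-0.15],
  [0.4,0,0,0,0,0,0],
  [0.4,0,0,0,0,0,0],
  [0.4,0,0,0,0,0,0],
  [0.4,0,0,0,0,0,0],
])

```text
clock: 28.0
tool_pos: [0.5456, 0.2923, 0.2243]
eef_rot: [0.922, 0.387, -0.001, -0.002]
contact_force: [-1.0, -0.9, 0.1]
opening: 0.397
```

```bash
python3 -c "
from ov import *
st()
for n in('scene','top'): cv2.imwrite(f'pics/{n}13.png',r.snapshot(n)[:,:,::-1])
crop('pics/scene13.png','pics/o18.png',255,240,75,65,10)
crop('pics/top13.png','pics/o19.png',190,170,100,75,8)
"
```

```text
t 28.0 p [0.5456 0.2923 0.2243] yaw 45.54 tilt [-0.0023  0.0023] F [-1.  -0.9  0.1] M [ 0.04 -0.14 -0.06] op 0.397 q [-0.13  0.81 -0.83  1.58  0.66  1.05 -0.35]
```

View pics/o18.png

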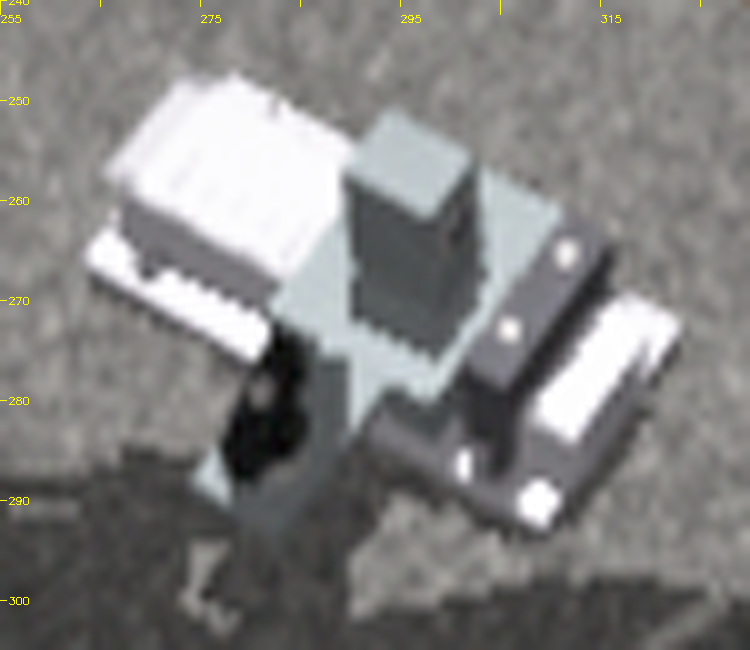

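View pics/o19.png

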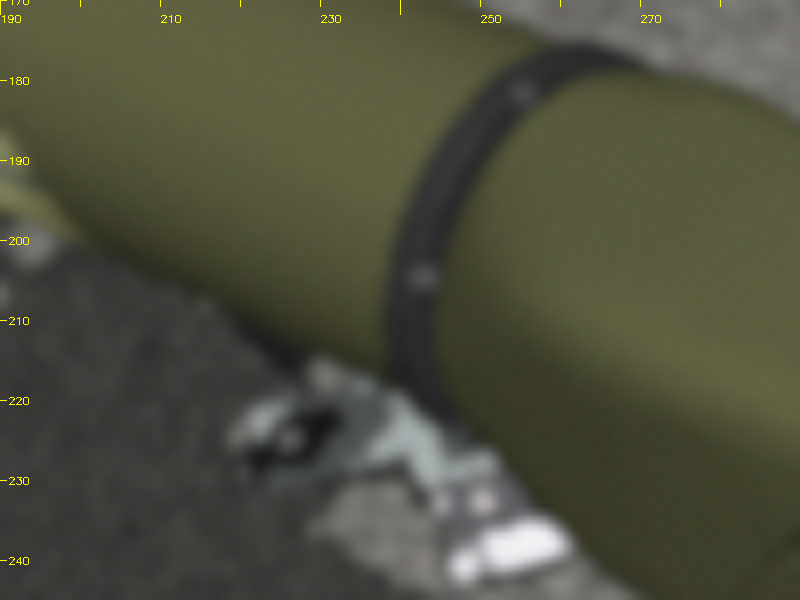

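```bash
python3 - <<'E'
from ov import *
g=lambda u,v:(255+u/10,240+v/10)
rail=[g(85,258),g(545,528),g(682,325)];rl=[F(-80,-37,10),F(80,-37,10),F(80,37,10)]
car=[g(395,108),g(347,170),g(430,218),g(475,160),g(272,303),g(432,398),g(562,205)]
cl=[F(-15,12,78),F(-15,-12,78),F(15,-12,78),F(15,12,78),F(-28,-35,25),F(28,-35,25),F(28,35,25)]
stp=[g(470,365),g(502,382),g(613,243)]
def res(p):
    s=p[3]*1e3
    sl=[F(s,-28,58),F(s+16,-28,58),F(s+16,28,58)]
    return np.r_[(proj("scene",T(p[:3],rl))-rail).ravel(),(proj("scene",T(p[:3],sl))-stp).ravel(),
      (proj("scene",T([*p[4:6],p[2]],cl,.019))-car).ravel()]
s=least_squares(res,[*PR,.047,.458,.222],x_scale=[.01,.01,.1,.01,.01,.01],loss='soft_l1'); p=s.x
print(p.round(4),res(p).reshape(-1,2).round(1).tolist())
c,q=np.cos(p[2]),np.sin(p[2]);d=p[4:6]-p[:2];a=[c*d[0]+q*d[1],-q*d[0]+c*d[1]];print("car in rail",a,"gap",p[3]-a[0]-.028)
ov("scene","pics/scene13.png","pics/o20.png",[*p[4:6],p[2]],.019,p[:3],(255,240,75,65),10,p[3]*1e3)
E
```

```text
[0.4742 0.2259 3.4091 0.0471 0.4589 0.2222] [[-0.5, -0.0], [-0.0, 0.0], [0.4, -0.0], [-1.3, -0.2], [0.4, 0.9], [0.5, -0.7], [-0.5, -0.6], [-0.8, -0.3], [0.2, 0.1], [0.7, -0.8], [-0.7, 0.3], [0.1, 0.5], [1.1, 0.7]]
car in rail [np.float64(0.015793900636327206), np.float64(-0.0005062807422913651)] gap 0.0033342732740615118
```

View pics/o20.png

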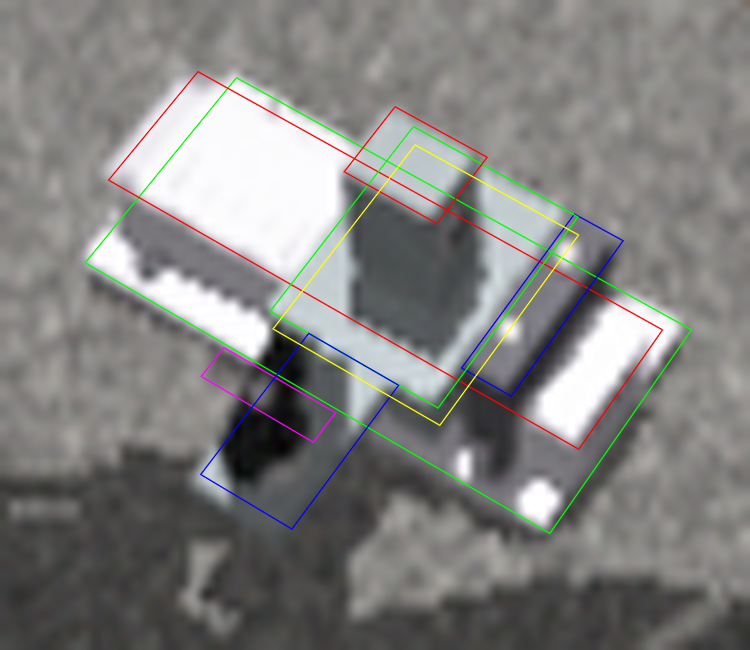

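```bash
python3 - <<'E'
from ov import *
im=cv2.resize(cv2.imread("pics/scene13.png")[265:300,265:305],None,fx=15,fy=15,interpolation=cv2.INTER_CUBIC)
c=T([.4589,.2222,3.4091],[F(0,-70,0)])[0]
for k,col in((1.1,(255,0,0)),(1.34,(0,255,0)),(1.6,(0,0,255))):
    P=T([c[0],c[1],3.4091-k],[F(-18,-5,61),F(18,-5,61),F(18,5,61),F(-18,5,61)],.019)
    cv2.polylines(im,[((proj("scene",P)+.5-[265,265])*15).round().astype(int)],True,col,1)
im=cv2.convertScaleAbs(im,alpha=1.6,beta=10)
cv2.imwrite("pics/o21.png",im)
E
```

```text
(no output)
```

View pics/o21.png

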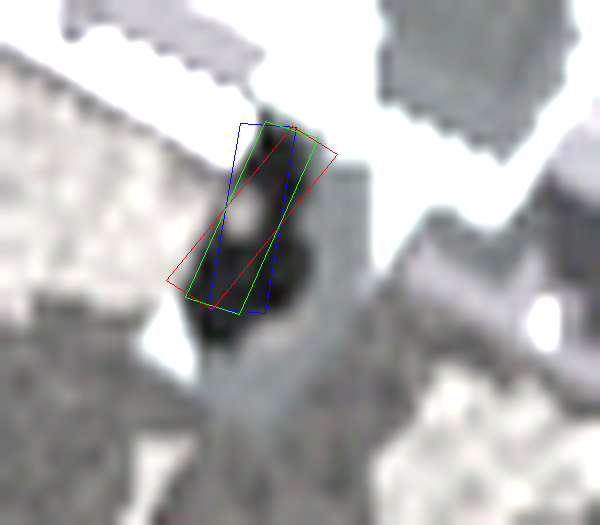

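```bash
python3 -c "
from plan import *
st(); r.finish_job()"
```

```text
t 28.1 p [0.5457 0.2924 0.2245] yaw 45.55 tilt [-0.0021  0.0026] F [ 0.6 -0.1  0.4] M [ 0.07 -0.16 -0.02] op 0.4 q [-0.13  0.81 -0.83  1.58  0.66  1.05 -0.35]
the job is handed in; nothing more can be done
```

I slid the carrier onto the rail, pressed it home until it met rigid resistance, tightened the clamp knob to about 1.34 rad, let go, and handed the job in at 28.1 s. I don't have a verdict.

**Threading:** The first try at the rail entry caught because the carrier was about 2 mm too high. I backed off, lowered it, and it went on with about 1.5 N resistance. At the stop it resisted with no more than about 5 N.

**Carrier slipped once:** During the first part of the knob turn the carrier was dragged back about 3 mm. I pushed it home again using the knob and kept a light push on while I finished turning.

**Last checks:**
- **Home position:** The final picture gives a gap of about 3.3 mm between plate and stop, good to about 1 mm; fully pressed in would be 3 mm. The arm's own reading ended 0.4–0.8 mm short of its earlier home readings, so the button should be pressed in by at least 5 mm.
- **Clamp:** The picture agrees with a knob angle of roughly 1.2–1.4 rad. That works out to about 16 N at the shoe, calculated from the angle because I could not measure the force.
- **Surroundings:** The arm stayed clear of the glassware and bottles, but I did not measure their positions again at the end. The gripper was open and clear of everything at hand-in.

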